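# Check two stones with the tester pen

### The job

The tester pen lies flat on the bench: lay it in its sloping rest, point down, and let go, so that you can take it again by its tail end in a grip that lets you hold it about upright. Then touch its point gently to the middle of the round stone's flat top for about a second, and after that to the middle of the square stone's for about a second. Leave the oblong stone untouched, lay the pen back down in its rest, fully home against the stops, and do not disturb the other things on the bench.

Things in the scene. Friction and masses are not known exactly. Their poses are not given: they have to be found in the camera images.
- tester: tester pen lying flat: black square barrel 140 x 24 x 24 mm, about 90 g, then a steel nose 30 mm long, 12 tapering to 9 mm thick, and a brass tip 5 mm thick that sticks out 15 mm. Origin: middle of the barrel's underside; x runs along it from point to tail, z up as it starts. Its axis is at z = 12 mm, the tip's end at x = -115, the tail's end at x = +70 mm
- tester_point (a point): end of the tester's brass tip, on its axis. The tip is sprung: it gives up to 8 mm, at 0.5 to 4.5 N
- tester_tail (a point): centre of the tester's flat tail end, on its axis, 185 mm from the point
- rest: fixed rest: steel foot 140 x 70 x 8 mm and an aluminium trough 81 mm long sloping 45 degrees, low end to -x, 29 mm wide, with 14 mm cheeks leaning outwards. Two stops at its low end catch the barrel's end; the nose passes between (17 mm). The barrel's last 65 mm at the tail stay free. Origin: underside of the foot, 25 mm to +x of its middle; z up
- rest_point (a point): where the tester's point is when the tester lies home in the rest, 17 mm above the bench
- rest_tail (a point): where the centre of the tester's tail end is when it lies home in the rest, 148 mm above the bench, 131 mm away from rest_point horizontally, towards the rest's +x
- tray: fixed flat steel plate 70 x 180 x 10 mm that carries the three stones in a row along its y, 55 mm apart, in any order; origin under its middle
- round_stone: green stone cemented on a brass dop (30 mm wide foot, 15 mm high) that stands fixed on the tray; origin under the middle of the foot, z up; the stone is round, 28 mm across, flat top 23 mm across
- round_stone_top (a point): middle of the round stone's flat top, 27 mm above the tray, 37 mm above the bench
- square_stone: green stone cemented on a brass dop (30 mm wide foot, 15 mm high) that stands fixed on the tray; origin under the middle of the foot, z up; the stone is square, 24 x 24 mm, flat top 18 x 18 mm
- square_stone_top (a point): middle of the square stone's flat top, 27 mm above the tray, 37 mm above the bench
- oblong_stone: green stone cemented on a brass dop (30 mm wide foot, 15 mm high) that stands fixed on the tray; origin under the middle of the foot, z up; the stone is oblong, 40 x 18 mm, same height; not to be touched
- spare_dop: loose brass dop standing on the bench, 26 mm across, 42 mm high; a bystander; origin under its middle
- jar: loose white jar, 54 mm across, 60 mm high; a bystander; origin under its middle
- loupe: loose folded loupe, dark steel, 60 x 28 mm, 22 mm high; a bystander; origin under its round end
- oil_bottle: loose amber bottle, 36 mm across, 85 mm high; a bystander; origin under its middle
- brush: loose brush lying flat, 160 mm long, wooden handle; a bystander
- wrench: loose steel wrench lying flat, 130 mm long; a bystander
- wax_block: loose block of brown dop wax, 50 x 30 x 18 mm; a bystander
- dish: loose white bowl, 70 mm across, 30 mm high; a bystander
There are look-alikes about, which are no part of the job. There is more than one size of the tester; the job needs the middle-sized.

How it is judged:
By the outcome, as a careful person would: the job done as asked, in the order asked, and still so for the second after the job is handed in, with the robot touching nothing.
It also fails if it takes over 67 s, if anything falls off the work surface, if the arm or the gripper's body presses on something with over 40 N, if the wrist force passes 120 N, or if a joint passes its speed limit or range.

### The arm

A 7-joint arm with a two-finger parallel gripper is mounted at the origin on the work surface. World frame = base frame: x ahead of the robot, y to its left, z up, the work surface at z = 0. Lengths are in m, angles in rad, forces in N, time in s.
With the tool pointing down it reaches from about 0.4 to 0.85 m from the base axis. Payload 10.4 kg.
Tool frame: the origin (TCP) lies between the finger pads; the fingertips stand manip.tip_extent ahead of it and the grasp point (between the pads) lies 6 mm ahead of it (manip.tip_extent is the distance from the TCP to the fingertips, in m); z points along the fingers, y is the line along which they close (so a half turn about z gives the same grasp; the last joint's range is limited). The gripper opens to 85 mm and grips with 20 to 120 N. Pads are 22 mm wide; open, the fingers measure 114 mm over their backs; the gripper's body (76 mm by 85 mm) begins 54 mm behind the grasp point. The pads swing forward as they close: fully open they stand 13 mm farther back than shut.
Start: joints at [-1.166, 0.332, -0.065, 1.46, 0.022, 1.35, -0.088], TCP at [0.259, 0.569, 0.256] pointing down, gripper open.
Joint ranges: [-2.6, 2.6], [-0.5, 2.12], [-1.47, 1.34], [0.16, 2.42], [-1.27, 4.41], [0.06, 2.06], [-2.6, 2.6]. Speed limits (rad/s): [2.22, 2.22, 2.79, 2.79, 3.14, 3.14, 3.14].

### API

Orientations are given as a unit quaternion [x, y, z, w].
In Python, from workcell import get_obs, optics, workorder, manip gives the robot as it stands.
- The arm moves only by the tool jog_arm, never from a script. Its argument "increments" is a list of rows, each a list of 7 numbers: the shift along the tool's x, y, z in m, then the turn, a rotation vector about the tool's x, y, z in rad, then the opening, from -1 (shut) to 1 (fully open). A call has 1 to 5 rows; each row is the pose to reach, as a shift and turn from the pose commanded when the call began, along the tool's axes at that moment; what a row does not reach only later rows make up. A row lasts 1/12 s, in which the tool goes at most 41.7 mm and 7.16 degrees, less where a joint would pass 70% of its speed; a pose out of reach is approached as far as the arm can. A call with a gripper value outside its range is refused whole. The fingers move at their own pace and stop on an object; "grip_force" is the grip in N (left out, the last holds). Time passes only in rows, so rows that repeat a pose let the fingers close. It gives the time, the measured TCP pose, the force, the opening and the grip force at its end, in the units of the state.
- get_obs(): the state, without advancing time (a new reading comes with each control period).
- optics.camera(name): name is "side" or "top"; returns a dict with "color" (480x640x3 uint8, red, green, blue), "depth" (480x640 float32, m along the optical axis (not along the pixel's ray), 0 where there is no reading), "K" (3x3 intrinsics, pixels), "k1" (the pictures are not rectified: a ray, as slopes to the right and down, at radius r is drawn at 1 + k1 r^2 times it, then the intrinsics apply), "R" (3x3) and "t" (3): a world point X has camera coordinates R X + t. Camera axes: x right, y down, z forward; pixel columns grow to the right and rows downward; lengths in m; the calibration is good to about 2 mm. A picture is of the moment at which its call begins.
- workorder.hand_in(): hands the job in; it is judged then, once.
The state is a dict: "clock": time; "joint_pos": joint angles; "joint_velocities": joint speeds; "tau": joint torques, N m; "position": TCP position; "ee_rot": TCP orientation; "ft_force": force on the tool from outside, world axes, zero at the start; "torque": the same for the moment, N m; "grip_width": opening from 0.0 (shut) to 1.0 (fully open); "grasp_force": force on a finger pad.
Only numpy, scipy, OpenCV 4.12 (cv2) and the standard library are available. Lean on these libraries where they do the work, as an engineer would, in place of code of your own. Each camera call takes 0.05 s, during which the arm holds its last target. There are 200 camera calls.

## Working session

There is one attempt and no reset: what is moved stays moved. The work goes in short steps, Python scripts to look and compute and a tool call to move; the robot and the scene stay as the last step left them, time stands still between calls to the robot, and variables do not carry over. Pictures are saved under pics/ and viewed, at most 10 in all, crops included, and the job is handed in when it is done.

Besides the shell and the picture viewer there is one more tool, called after ">>>" in YAML: its name, and indented under it one key for each argument. jog_arm: Moves the arm, as the interface text tells. Its arguments: {"type":"object","properties":{"increments":{"type":"array"},"grip_force":{"type":"number"}},"required":["increments"]}

```bash
ls; mkdir -p pics; cat > h.py <<'E'
import numpy as np, cv2
from workcell import get_obs, optics, workorder, manip
from scipy.spatial.transform import Rotation as Ro
def px2ray(c,u,v):
    K=c["K"]; k=c["k1"]
    d=np.array([(u-K[0,2])/K[0,0],(v-K[1,2])/K[1,1]]); s=d.copy()
    for _ in range(20): s=d/(1+k*(s@s))
    return s
def onplane(c,u,v,z):
    s=px2ray(c,u,v); R=np.array(c["R"]); t=np.array(c["t"])
    o=-R.T@t; d=R.T@np.array([s[0],s[1],1]); return o+d*(z-o[2])/d[2]
def bydepth(c,u,v):
    s=px2ray(c,u,v); D=c["depth"][int(v),int(u)]
    return np.array(c["R"]).T@(np.array([s[0],s[1],1])*D-np.array(c["t"]))
def proj(c,X):
    p=np.array(c["R"])@X+np.array(c["t"]); s=p[:2]/p[2]; s=s*(1+c["k1"]*(s@s))
    return s[0]*c["K"][0,0]+c["K"][0,2], s[1]*c["K"][1,1]+c["K"][1,2]
E
python3 - <<'E'
from h import *
for n in("top","side"):
    c=optics.camera(n); cv2.imwrite(f"pics/{n}0.png",c["color"][:,:,::-1]); np.save(f"pics/{n}0.npy",c,allow_pickle=True)
    print(n,c["K"],c["k1"],-np.array(c["R"]).T@c["t"],c["R"])
print(get_obs(), manip.tip_extent)
E
```

```text
pics
top [[614.11075668   0.         318.95365433]
 [  0.         614.11075668 249.5732775 ]
 [  0.           0.           1.        ]] -0.12437308645075958 [ 0.11370157 -0.15208604  2.13378969] [[-0.03859032 -0.99925217  0.00242705]
 [-0.97743471  0.03724272 -0.20792876]
 [ 0.20768288 -0.01039632 -0.97814096]]
side [[433.98508178   0.         312.93120951]
 [  0.         433.98508178 237.64754441]
 [  0.           0.           1.        ]] -0.020048772863751244 [0.15867961 0.46880876 0.93442299] [[-0.84946293 -0.52746888  0.01375907]
 [-0.39294488  0.61498532 -0.68365735]
 [ 0.35214635 -0.58614813 -0.72967343]]
{'clock': 0.1, 'joint_pos': array([-1.16559445,  0.33282068, -0.06471082,  1.46085257,  0.02159121,
        1.3498716 , -0.08851504]), 'joint_velocities': array([ 0.00067274, -0.00293018,  0.00151018, -0.00130795, -0.00056433,
        0.00055035,  0.00081863]), 'tau': array([ 8.81700580e-04, -6.26738262e+01,  4.88074974e-02, -3.92425954e+01,
        1.62147603e-02,  6.98536591e-03, -8.46680064e-05]), 'position': array([0.2591653 , 0.56841091, 0.25559026]), 'ee_rot': array([ 2.12267453e-01,  9.77211407e-01, -6.18482587e-04, -1.12273853e-04]), 'ft_force': array([-0.29211583, -0.40080274,  0.34944054]), 'torque': array([-0.01234945,  0.02560487,  0.0048535 ]), 'grasp_force': 0.0, 'grip_width': 1.0033799810939172} 0.025
```

View pics/top0.png

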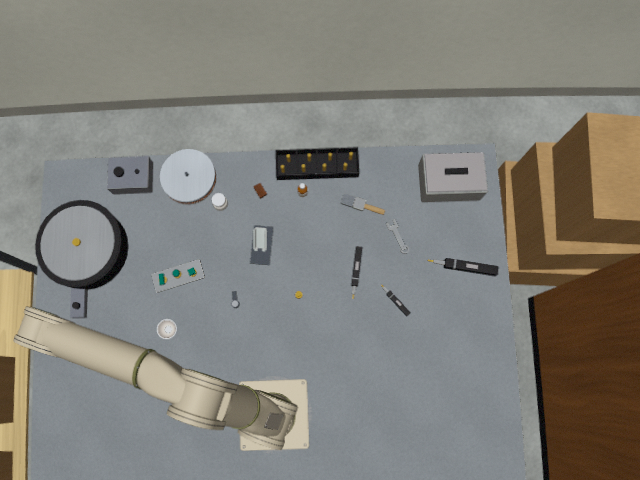

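View pics/side0.png

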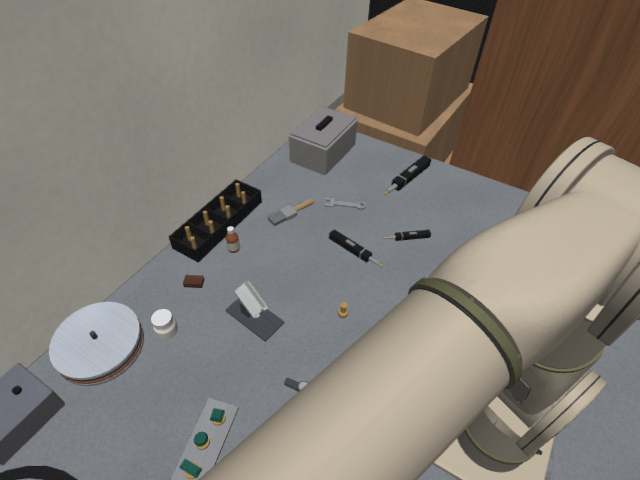

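Top view: the tester candidates are at (357,272), (398,301) the short one, and (470,267) the long one. The rest is at (261,245). The tray holds the oblong stone (162,279), the round (176,273) and the square (192,271). I'm choosing the pen at (357,272) as middle-sized, and checking lengths and a close crop next.

```bash
python3 - <<'E'
from h import *
c=np.load("pics/top0.npy",allow_pickle=True).item(); s=np.load("pics/side0.npy",allow_pickle=True).item()
im=c["color"]; hsv=cv2.cvtColor(im,cv2.COLOR_RGB2HSV)
def comps(m,z,lo,box,name):
    M=np.zeros_like(m,np.uint8); x0,y0,x1,y1=box; M[y0:y1,x0:x1]=m[y0:y1,x0:x1]
    for k in cv2.findContours(M,cv2.RETR_EXTERNAL,cv2.CHAIN_APPROX_NONE)[0]:
        if cv2.contourArea(k)<lo: continue
        W=np.array([onplane(c,*p,z)[:2] for p in k[:,0].astype(float)],np.float32)*1000
        r=cv2.minAreaRect(W); mo=cv2.moments(k); px=(mo['m10']/mo['m00'],mo['m01']/mo['m00'])
        print(name,np.round(px,1),np.round(onplane(c,*px,z),4),[np.round(a,1) for a in r], 'ratio',round(mo['m00']/max(1,np.prod(cv2.minAreaRect(k)[1])),2))
V=hsv[:,:,2];S=hsv[:,:,1];H=hsv[:,:,0]
comps(V<60,.024,20,(340,230,510,330),'dark')
comps((H>15)&(H<32)&(S>110),.012,3,(340,230,440,330),'brass')
comps((S>100)&(H>60)&(H<95),.037,15,(145,255,210,295),'green')
comps((V>140),.01,100,(145,250,215,300),'tray')
comps((V>170),.08,30,(245,220,280,270),'trough')
comps((V<85),.008,30,(240,215,285,275),'foot')
for u,v in((256,232),(260,230),(260,240),(260,248),(264,232),(264,248),(258,260),(357,265)): print(u,v,np.round(bydepth(c,u,v),3))
a=cv2.resize(im[215:315,230:430],None,fx=4,fy=4,interpolation=cv2.INTER_CUBIC)
b=s["color"]; b1=cv2.resize(b[270:345,215:295],(400,200*375//375),interpolation=cv2.INTER_CUBIC); b2=cv2.resize(b[395:480,170:250],(400,200),interpolation=cv2.INTER_CUBIC)
cv2.imwrite("pics/crop1.png",np.vstack([a,np.hstack([b1,b2])])[:,:,::-1])
E
```

```text
dark [400.6 306.5] [ 0.35   -0.4487  0.024 ] [array([ 355.3, -445.3]), array([80.2, 17.4]), np.float64(41.9)] ratio 0.58
dark [354.4 282.5] [ 0.4401 -0.293   0.024 ] [array([ 440. , -293.5]), array([17.4, 17.7]), np.float64(87.2)] ratio 0.94
dark [355.4 273.4] [ 0.4719 -0.2984  0.024 ] [array([ 471.7, -298.5]), array([17.5, 24.8]), np.float64(87.2)] ratio 0.8
dark [476.5 267.6] [ 0.4755 -0.7266  0.024 ] [array([ 476.4, -724.5]), array([153.6,  36.7]), np.float64(79.1)] ratio 0.84
dark [448.5 263.3] [ 0.495  -0.6278  0.024 ] [array([ 495. , -627.8]), array([29.5, 36.5]), np.float64(77.2)] ratio 0.83
dark [357.8 253.8] [ 0.5415 -0.3103  0.024 ] [array([ 541.1, -310.5]), array([20.1, 49. ]), np.float64(80.8)] ratio 0.76
green [161.1 278.7] [0.4761 0.3791 0.037 ] [array([475.5, 378.9]), array([36.8, 16.7]), np.float64(7.0)] ratio 0.77
green [175.6 272.5] [0.4962 0.328  0.037 ] [array([496.2, 326.8]), array([21.5, 17.7]), np.float64(88.0)] ratio 0.8
green [191.2 271.1] [0.4992 0.273  0.037 ] [array([499.1, 273.1]), array([21.7, 20.9]), np.float64(18.2)] ratio 0.78
tray [179.  276.5] [0.4866 0.322  0.01  ] [array([494.5, 322. ]), array([253.7, 175.9]), np.float64(88.1)] ratio 0.88
trough [260.7 237.8] [0.5987 0.0246 0.08  ] [array([594.9,  25.6]), array([34. , 77.6]), np.float64(86.4)] ratio 0.66
256 232 [0.618 0.039 0.089]
260 230 [0.625 0.026 0.085]
260 240 [0.596 0.029 0.059]
260 248 [0.58  0.035 0.001]
264 232 [0.616 0.012 0.093]
264 248 [0.569 0.016 0.05 ]
258 260 [0.536 0.042 0.005]
357 265 [ 0.501 -0.305  0.028]
```

View pics/crop1.png

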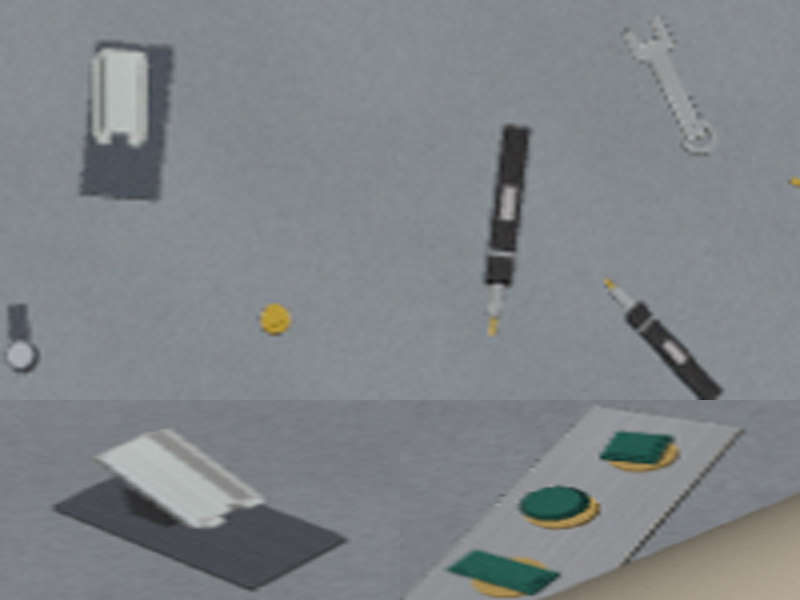

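The crop confirms it. The chosen pen at (357,272) is the mid-sized one, with its point towards the robot. The rest slopes down towards the robot, with the stop gap at crop (120,140). The stones run square, round, oblong from right to left. Now for accurate measurements.

```bash
python3 - <<'E'
from h import *
T=np.load("pics/top0.npy",allow_pickle=True).item(); S=np.load("pics/side0.npy",allow_pickle=True).item()
def cont(c,f,box):
    h=cv2.cvtColor(c["color"],cv2.COLOR_RGB2HSV).astype(int); m=f(h[:,:,0],h[:,:,1],h[:,:,2])
    M=np.zeros(m.shape,np.uint8); x0,y0,x1,y1=box; M[y0:y1,x0:x1]=m[y0:y1,x0:x1]
    return M
def rect(c,M,z):
    k=np.argwhere(M)[:,::-1].astype(float)
    W=np.array([onplane(c,*p,z)[:2] for p in k],np.float32)*1000; return W,cv2.minAreaRect(W)
def fmt(r): return np.round(r[0],1),np.round(r[1],1),round(r[2],1)
box={'T':(335,235,375,310),'S':(322,225,390,272)}
for n,c in(('T',T),('S',S)):
    M=cont(c,lambda h,s,v:(v<70),box[n])
    W,r=rect(c,M,.018); print(n,'barrel',fmt(r))
    ev,evec=np.linalg.eigh(np.cov(W.T)); print('  heading',np.degrees(np.arctan2(evec[1,1],evec[0,1])), W.mean(0))
    B=cont(c,lambda h,s,v:(h>12)&(h<32)&(s>90),box[n]); W,r=rect(c,B,.012); print('  brass',fmt(r),len(W))
    b={'T':(243,215,283,275),'S':(220,275,290,342)}[n]
    g=cont(c,lambda h,s,v:(v<95)|(v>165),b); g=cv2.morphologyEx(g,cv2.MORPH_OPEN,np.ones((3,3)))
    W,r=rect(c,g,.008); print('  foot',fmt(r),len(W))
    # trough floor from depth
    P=[]
    for v in range(b[1],b[3]):
        for u in range(b[0],b[2]):
            p=bydepth(c,u,v)
            if c["depth"][v,u]>0 and .035<p[2]<.12: P.append(p)
    P=np.array(P); print('  trough pts',len(P),P.mean(0).round(4),P.min(0).round(4),P.max(0).round(4))
    q=P[:, :]; A=np.c_[q[:,:2],np.ones(len(q))]; w=np.ones(len(q),bool)
    for _ in range(8):
        s=np.linalg.lstsq(A[w],q[w,2],rcond=None)[0]; e=q[:,2]-A@s; w=np.abs(e)<max(.003,1.5*np.median(np.abs(e)))
    print('  plane',s.round(4),w.sum(),'rms',e[w].std().round(4))
    for nm,bx in zip(('sq','rd','ob'),{'T':((183,258,205,285),(168,260,183,285),(150,265,168,290)),'S':((208,404,232,427),(190,425,214,450),(175,452,206,479))}[n]):
        G=cont(c,lambda h,s,v:(s>90)&(h>60)&(h<95)&(v>75 if n=='T' else v>0),bx); W,r=rect(c,G,.037 if n=='T' else .034); d=np.argwhere(G)
        z=np.median([bydepth(c,u,v)[2] for v,u in d]); print('  ',nm,fmt(r),W.mean(0).round(1),len(d),'z',z.round(4))
E
```

```text
T barrel (array([ 499.5, -303.9]), array([ 21.3, 138.4]), 80.9)
  heading 170.265783152065 [ 500.53232 -303.87344]
  brass (array([ 394.6, -286.7]), array([0., 7.]), 87.2) 3
  foot (array([589.3,  26.7]), array([ 63.2, 139.1]), 79.8) 519
  trough pts 278 [0.5999 0.0279 0.0696] [0.557  0.0039 0.0354] [0.6362 0.0513 0.1083]
  plane [ 0.7756  0.0966 -0.4   ] 191 rms 0.0053
   sq (array([498.7, 273. ]), array([22.6, 20.9]), 18.3) [498.6 273. ] 40 z 0.0365
   rd (array([496.3, 328.4]), array([20.4, 19.6]), 44.2) [495.9 328.1] 34 z 0.0365
   ob (array([476.7, 379.2]), array([39.2, 17.1]), 7.0) [476.2 379.1] 54 z 0.0371
S barrel (array([ 498.5, -299.3]), array([ 38. , 147.2]), 80.3)
  heading 168.96073901521922 [ 498.3041  -298.16943]
  brass (array([ 410.8, -336.2]), array([  6.4, 110.2]), 18.1) 7
  foot (array([600.9,  28.8]), array([ 84.7, 171.4]), 75.1) 1404
  trough pts 645 [0.5984 0.0267 0.0664] [0.5575 0.0047 0.0352] [0.6343 0.054  0.1047]
  plane [ 0.953  -0.1807 -0.5035] 390 rms 0.0024
   sq (array([496.8, 276.4]), array([22.8, 23.4]), 23.0) [496.7 276.4] 130 z 0.0354
   rd (array([493.9, 329.5]), array([22.9, 25.5]), 82.2) [493.2 329.6] 136 z 0.0361
   ob (array([473.2, 380.9]), array([39.1, 16.7]), 4.8) [473.3 380.7] 196 z 0.0355
```

```bash
cat >> h.py <<'E'
def toolR(h,a):
    h,a=np.radians(h),np.radians(a); d=np.array([np.cos(h),np.sin(h),0]); k=np.array([0,0,1.])
    x=np.cos(a)*d+np.sin(a)*k; z=np.sin(a)*d-np.cos(a)*k
    return Ro.from_matrix(np.c_[x,np.cross(z,x),z])
def now():
    o=get_obs(); return np.array(o["position"]),Ro.from_quat(o["ee_rot"])
def plan(wps,start=None):
    """wps: (pos,R[,rows]) -> print, per call, the increment from the call's start pose and the rows needed"""
    p,R=start or now()
    for p2,R2,*n in wps:
        d=R.inv().apply(np.array(p2)-p); w=(R.inv()*R2).as_rotvec()
        print(np.round(d,4).tolist(),np.round(w,3).tolist(),'rows>=%.1f'%max(np.linalg.norm(d)/.0417,np.degrees(np.linalg.norm(w))/7.16))
        p,R=np.array(p2),R2
E
python3 - <<'E'
from h import *
hs=[124,91,58,25,-9.7]; P=[(.40,.46,.29),(.52,.28,.30),(.56,.08,.30),(.56,-.12,.26),(.537,-.308,.15)]
plan([(p,toolR(h,0)) for p,h in zip(P,hs)])
plan([((.537,-.308,.028),toolR(-9.7,0))],((.537,-.308,.15),toolR(-9.7,0)))
E
```

```text
[-0.1731, -0.0403, -0.0344] [-0.001, 0.0, 0.55] rows>=4.4
[-0.2163, -0.0012, -0.01] [0.0, 0.0, 0.576] rows>=5.2
[-0.2007, 0.0365, 0.0] [0.0, 0.0, 0.576] rows>=4.9
[-0.1696, 0.106, 0.04] [0.0, 0.0, 0.576] rows>=4.9
[-0.1003, 0.1607, 0.11] [0.0, 0.0, 0.606] rows>=5.3
[0.0, 0.0, 0.122] [0.0, 0.0, 0.0] rows>=2.9
```

>>> jog_arm:
  increments:
    - [-0.173,-0.04,-0.034,0,0,0.55,1]
    - [-0.173,-0.04,-0.034,0,0,0.55,1]
    - [-0.173,-0.04,-0.034,0,0,0.55,1]
    - [-0.173,-0.04,-0.034,0,0,0.55,1]
    - [-0.173,-0.04,-0.034,0,0,0.55,1]
  grip_force: 60

```text
clock: 0.52
position: [0.4061, 0.4554, 0.2915]
ee_rot: [0.476, 0.879, 0.0, 0.002]
ft_force: [0.9, -0.7, 0.3]
grip_width: 1.002
grasp_force: 0.0
```

>>> jog_arm:
  increments:
    - [-0.2,0,-0.01,0,0,0.576,1]
    - [-0.2,0,-0.01,0,0,0.576,1]
    - [-0.2,0,-0.01,0,0,0.576,1]
    - [-0.2,0,-0.01,0,0,0.576,1]
    - [-0.2,0,-0.01,0,0,0.576,1]

```text
clock: 0.93
position: [0.5133, 0.2914, 0.3004]
ee_rot: [0.704, 0.71, -0.0, 0.0]
ft_force: [-0.1, 0.4, -0.4]
grip_width: 0.995
grasp_force: 0.0
```

>>> jog_arm:
  increments:
    - [-0.2,0.0365,0,0,0,0.576,1]
    - [-0.2,0.0365,0,0,0,0.576,1]
    - [-0.2,0.0365,0,0,0,0.576,1]
    - [-0.2,0.0365,0,0,0,0.576,1]
    - [-0.2,0.0365,0,0,0,0.576,1]

```text
clock: 1.35
position: [0.5518, 0.0924, 0.3002]
ee_rot: [0.877, 0.481, -0.0, 0.0]
ft_force: [0.8, 0.3, -0.2]
grip_width: 1.003
grasp_force: 0.0
```

```bash
python3 - <<'E'
from h import *
p,R=now(); print(p,R.as_matrix().round(3),get_obs()["joint_pos"])
G=toolR(-9.7,0)
plan([((.56,-.12,.25),toolR(20,0)),((.537,-.308,.15),G),((.537,-.308,.10),G)])
E
```

```text
[0.55175296 0.0923828  0.30020116] [[ 0.537  0.844 -0.   ]
 [ 0.844 -0.537 -0.   ]
 [-0.    -0.    -1.   ]] [-0.64947024  0.16681003  0.45866507  1.59366116 -0.07451529  1.39873759
 -0.75055153]
[-0.1747, 0.121, 0.0502] [0.0, 0.0, 0.655] rows>=5.2
[-0.0859, 0.1688, 0.1] [0.0, 0.0, 0.518] rows>=5.1
[0.0, 0.0, 0.05] [0.0, 0.0, 0.0] rows>=1.2
```

>>> jog_arm:
  increments:
    - [-0.17,0.118,0.05,0,0,0.62,1]
    - [-0.17,0.118,0.05,0,0,0.62,1]
    - [-0.17,0.118,0.05,0,0,0.62,1]
    - [-0.17,0.118,0.05,0,0,0.62,1]
    - [-0.17,0.118,0.05,0,0,0.62,1]

```text
clock: 1.77
position: [0.561, -0.1087, 0.2509]
ee_rot: [0.981, 0.192, 0.0, -0.0]
ft_force: [1.4, 0.8, 0.0]
grip_width: 0.995
grasp_force: 0.0
```

>>> jog_arm:
  increments:
    - [-0.085,0.168,0.1,0,0,0.53,0.4]
    - [-0.085,0.168,0.1,0,0,0.53,0.4]
    - [-0.085,0.168,0.1,0,0,0.53,0.4]
    - [-0.085,0.168,0.1,0,0,0.53,0.4]
    - [-0.085,0.168,0.1,0,0,0.53,0.4]

```text
clock: 2.18
position: [0.547, -0.2917, 0.1524]
ee_rot: [0.997, -0.072, -0.0, -0.0]
ft_force: [0.3, 0.4, 0.7]
grip_width: 0.702
grasp_force: 0.0
```

>>> jog_arm:
  increments:
    - [0,0,0,0,0,0,0.4]
    - [0,0,0,0,0,0,0.4]

```text
clock: 2.35
position: [0.5454, -0.2928, 0.1519]
ee_rot: [0.997, -0.071, -0.002, 0.0]
ft_force: [0.8, 0.4, 0.1]
grip_width: 0.704
grasp_force: 0.0
```

```bash
python3 - <<'E'
from h import *
print(get_obs()["joint_pos"])
G=toolR(-9.7,0)
plan([((.537,-.3085,.07),G),((.537,-.3085,.028),G)])
E
```

```text
[-0.15628223  0.48169172  0.7545801   1.63563774 -0.34971147  1.16800983
 -1.03203965]
[-0.0058, 0.0167, 0.082] [0.001, 0.003, 0.027] rows>=2.0
[0.0, 0.0, 0.042] [0.0, 0.0, 0.0] rows>=1.0
```

>>> jog_arm:
  increments:
    - [-0.006,0.0165,0.04,0,0,0.028,0.4]
    - [-0.006,0.0165,0.09,0,0,0.028,0.4]
    - [-0.006,0.0165,0.09,0,0,0.028,0.4]
    - [-0.006,0.0165,0.09,0,0,0.028,0.4]

```text
clock: 2.68
position: [0.5382, -0.3034, 0.0611]
ee_rot: [0.997, -0.082, -0.002, -0.001]
ft_force: [0.0, 0.3, 0.9]
grip_width: 0.7
grasp_force: 0.0
```

```bash
python3 - <<'E'
from h import *
plan([((.537,-.3085,.028),toolR(-9.7,0))])
c=optics.camera("side"); a=c["color"][200:300,290:420]
t=optics.camera("top"); b=t["color"][220:320,300:430]
f=lambda x:cv2.resize(x,(390,300),interpolation=cv2.INTER_CUBIC)
cv2.imwrite("pics/grasp.png",np.hstack([f(a),f(b)])[:,:,::-1])
E
```

```text
[-0.0002, 0.0053, 0.0331] [-0.002, 0.005, 0.005] rows>=0.8
```

View pics/grasp.png

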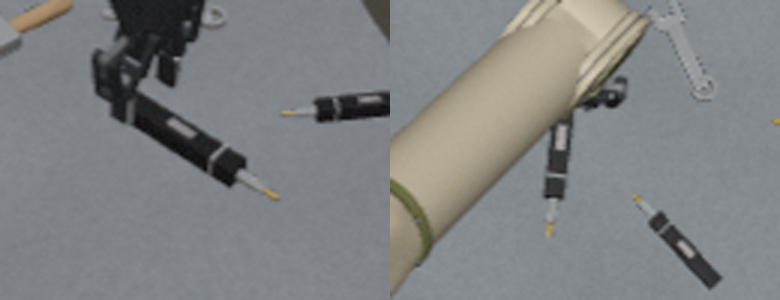

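The side crop shows the fingers straddling the tail of the pen at crop (125,100), and the top crop agrees. Descending.

>>> jog_arm:
  increments:
    - [0,0.005,0.02,0,0.004,0.005,0.4]
    - [0,0.005,0.033,0,0.004,0.005,0.4]
    - [0,0.005,0.033,0,0.004,0.005,0.4]

```text
clock: 3.03
position: [0.5382, -0.3099, 0.03]
ee_rot: [0.996, -0.085, 0.001, -0.0]
ft_force: [-0.3, -0.2, -0.7]
grip_width: 0.699
grasp_force: 0.0
```

```bash
python3 - <<'E'
from h import *
plan([((.537,-.3085,.028),toolR(-9.7,0))])
E
```

```text
[-0.0015, -0.0012, 0.002] [-0.001, -0.003, -0.001] rows>=0.1
```

>>> jog_arm:
  increments:
    - [-0.001,-0.001,0,0,0,0,-0.2]
    - [-0.001,-0.001,0,0,0,0,-0.4]
    - [-0.001,-0.001,0,0,0,0,-1]
    - [-0.001,-0.001,0,0,0,0,-1]
    - [-0.001,-0.001,0,0,0,0,-1]
  grip_force: 60

```text
clock: 3.45
position: [0.5384, -0.31, 0.0321]
ee_rot: [0.996, -0.085, 0.003, 0.0]
ft_force: [-0.5, 0.8, 7.4]
grip_width: 0.262
grasp_force: 60.5
```

>>> jog_arm:
  increments:
    - [0,0,0,0,0,0,-1]
    - [0,0,0,0,0,0,-1]
    - [0,0,0,0,0,0,-1]

```text
clock: 3.7
position: [0.5384, -0.31, 0.0321]
ee_rot: [0.996, -0.085, 0.003, 0.0]
ft_force: [-1.0, 0.9, 6.5]
grip_width: 0.264
grasp_force: 60.5
```

```bash
cat >> h.py <<'E'
HR=-10.2; REST=np.array([.5368,.0365,.017])
def home(ax=0,up=0,L=.155,off=.0201):
    R=toolR(HR,45).as_matrix(); return REST+R[:,0]*(L+ax)-R[:,2]*(off+up)
E
python3 - <<'E'
from h import *
p,R=now(); print(np.degrees(R.as_rotvec()), home())
plan([(p+[0,0,.12],toolR(-10,0)),((.54,-.27,.28),toolR(-10,25)),((.60,-.08,.29),toolR(-10.2,45)),(home(.01,.06),toolR(-10.2,45))])
E
```

```text
[179.3051391  -15.36836504   0.54810263] [0.63068114 0.01960812 0.1408144 ]
[0.0007, 0.0, -0.12] [0.0, -0.006, 0.004] rows>=2.9
[-0.0054, -0.0397, -0.1279] [-0.0, 0.436, 0.0] rows>=3.5
[0.0279, -0.1975, 0.002] [-0.002, 0.349, 0.003] rows>=4.8
[-0.0866, -0.1035, 0.0544] [0.0, 0.0, 0.0] rows>=3.5
```

>>> jog_arm:
  increments:
    - [0,0,-0.015,0,0,0,-1]
    - [0,0,-0.04,0,-0.006,0.004,-1]
    - [0,0,-0.08,0,-0.006,0.004,-1]
    - [0,0,-0.12,0,-0.006,0.004,-1]

```text
clock: 4.03
position: [0.5362, -0.3094, 0.1524]
ee_rot: [0.996, -0.088, -0.002, -0.0]
ft_force: [1.0, -0.2, 0.1]
grip_width: 0.261
grasp_force: 59.4
```

>>> jog_arm:
  increments:
    - [-0.001,-0.01,-0.032,0,0.109,0,-1]
    - [-0.003,-0.02,-0.064,0,0.218,0,-1]
    - [-0.004,-0.03,-0.096,0,0.327,0,-1]
    - [-0.0054,-0.04,-0.128,0,0.436,0,-1]

```text
clock: 4.37
position: [0.5385, -0.2711, 0.2766]
ee_rot: [0.974, -0.086, 0.21, 0.018]
ft_force: [-0.2, -0.0, -0.1]
grip_width: 0.266
grasp_force: 59.4
```

>>> jog_arm:
  increments:
    - [0.006,-0.03,0,0,0.08,0,-1]
    - [0.012,-0.07,0,0,0.16,0,-1]
    - [0.018,-0.11,0,0,0.25,0,-1]
    - [0.028,-0.15,0.002,0,0.349,0.003,-1]
    - [0.028,-0.19,0.002,0,0.349,0.003,-1]

```text
clock: 4.78
position: [0.5958, -0.0932, 0.2844]
ee_rot: [0.922, -0.083, 0.376, 0.032]
ft_force: [1.3, -0.8, -0.2]
grip_width: 0.259
grasp_force: 59.4
```

```bash
python3 - <<'E'
from h import *
plan([(home(.01,.06),toolR(-10.2,45))]); print(get_obs()["joint_pos"])
E
```

```text
[-0.0811, -0.1168, 0.053] [-0.002, 0.012, -0.003] rows>=3.6
[-0.3328203  -0.19962047  0.32292479  2.14692616  0.42072479  0.44815811
 -2.05233408]
```

>>> jog_arm:
  increments:
    - [-0.02,-0.03,0.013,0,0.003,0,-1]
    - [-0.04,-0.06,0.026,0,0.006,0,-1]
    - [-0.06,-0.09,0.04,0,0.012,-0.003,-1]
    - [-0.081,-0.117,0.053,-0.002,0.012,-0.003,-1]
    - [-0.081,-0.117,0.053,-0.002,0.012,-0.003,-1]

```text
clock: 5.2
position: [0.5967, -0.0184, 0.2283]
ee_rot: [0.921, -0.078, 0.38, 0.042]
ft_force: [-0.1, -0.1, -0.7]
grip_width: 0.263
grasp_force: 59.4
```

```bash
python3 - <<'E'
from h import *
plan([(home(.008,.03),toolR(-10.2,45))]); print(get_obs()["joint_pos"])
p,R=now(); M=R.as_matrix()
tip=p-M[:,0]*.155+M[:,2]*.0201; print('tip exp',tip)
s=optics.camera("side"); t=optics.camera("top"); print(proj(s,tip),proj(t,tip))
np.save("pics/s1.npy",s,allow_pickle=True);np.save("pics/t1.npy",t,allow_pickle=True)
f=lambda x:cv2.resize(x,(480,480),interpolation=cv2.INTER_CUBIC)
cv2.imwrite("pics/appr.png",cv2.resize(np.hstack([f(s["color"][240:360,200:320]),f(t["color"][190:290,210:310])]),(800,400))[:,:,::-1])
E
```

```text
[-0.0344, -0.0445, 0.0502] [0.012, 0.0, 0.013] rows>=1.8
[ 0.1072267  -0.09095877 -0.28123396  2.19955638  0.71665609  0.368478
 -2.51185177]
tip exp [ 0.50239959 -0.00373074  0.10455419]
(np.float64(289.52664821819246), np.float64(298.88807401415255)) (np.float64(268.96360569273185), np.float64(263.70342933146765))
```

View pics/appr.png

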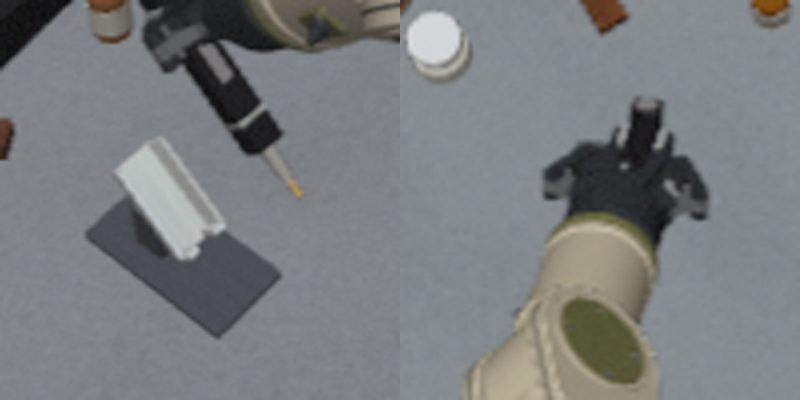

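The side view shows the pen tip at crop (297,192), which is pixel (289,298). The prediction was (289.5,299), so the hold is as expected. Joint 7 is at -2.51, so I'll move on in small steps and watch it.

>>> jog_arm:
  increments:
    - [0.01,-0.012,0,0,0,0,-1]
    - [0.02,-0.025,0,0,0,0,-1]
    - [0.03,-0.044,0,0.012,0,0.013,-1]
    - [0.03,-0.044,0,0.012,0,0.013,-1]

```text
clock: 5.63
position: [0.6279, 0.0227, 0.2521]
ee_rot: [0.919, -0.083, 0.383, 0.033]
ft_force: [0.7, 0.5, 0.1]
grip_width: 0.267
grasp_force: 59.5
```

```bash
python3 - <<'E'
from h import *
plan([(home(.008,.03),toolR(-10.2,45))]); print(get_obs()["joint_pos"],now()[0])
E
```

```text
[-0.0685, 0.0028, 0.0507] [-0.003, -0.004, -0.002] rows>=2.0
[ 0.07513807 -0.04058865 -0.32826897  2.09970766  0.72678244  0.44305839
 -2.57174794] [0.62787947 0.02271234 0.25205095]
```

>>> jog_arm:
  increments:
    - [-0.017,0.001,0.012,0,0,0,-1]
    - [-0.034,0.002,0.025,0,0,0,-1]
    - [-0.05,0.003,0.037,0,0,0,-1]
    - [-0.068,0.003,0.05,0,0,0,-1]
    - [-0.068,0.003,0.05,0,0,0,-1]

```text
clock: 6.05
position: [0.6129, -0.0005, 0.1951]
ee_rot: [0.927, -0.079, 0.366, 0.025]
ft_force: [-0.1, -0.4, 0.6]
grip_width: 0.266
grasp_force: 59.5
```

```bash
python3 - <<'E'
from h import *
plan([(home(.008,.03),toolR(-10.2,45))]); print(get_obs()["joint_pos"],now()[0])
p,R=now(); M=R.as_matrix(); tip=p-M[:,0]*.155+M[:,2]*.0201
s=optics.camera("side"); t=optics.camera("top"); print(tip,proj(s,tip))
f=lambda x,n=400:cv2.resize(x,(n,n),interpolation=cv2.INTER_CUBIC)
cv2.imwrite("pics/appr2.png",np.hstack([f(s["color"][250:340,210:300]),f(t["color"][200:290,215:305])])[:,:,::-1])
E
```

```text
[-0.0199, -0.0226, 0.0193] [-0.016, 0.034, 0.001] rows>=0.9
[ 0.11524227  0.00268311 -0.30961665  2.17506851  0.78496607  0.33727447
 -2.60212665] [ 6.12924537e-01 -4.79981570e-04  1.95108436e-01]
[0.51498652 0.01730727 0.07460629] (np.float64(280.38976882646705), np.float64(310.1684484730136))
```

View pics/appr2.png

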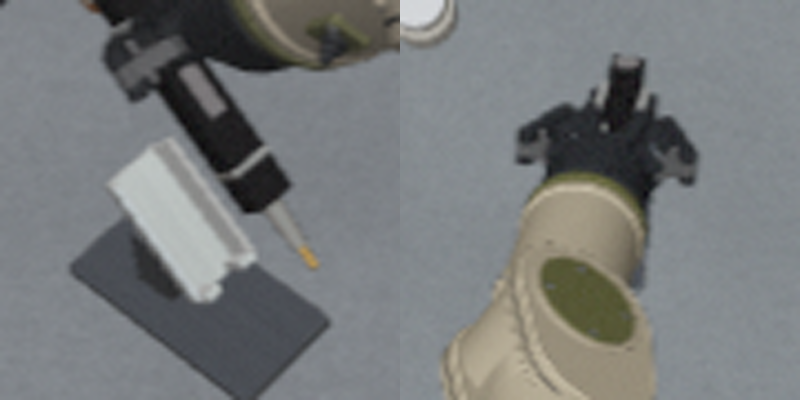

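Joint 7 is at its limit in this wrist configuration. I'll back off, set the pen down flat on free bench, and regrasp it turned half a turn about tool z, which brings joint 7 to about +0.6.

```bash
python3 - <<'E'
from h import *
G=lambda a:toolR(-10,a)
plan([((.60,-.06,.27),G(32)),((.57,-.18,.22),G(8)),((.56,-.2,.12),G(0)),((.56,-.2,.036),G(0))])
E
```

```text
[0.0485, 0.0648, -0.0568] [-0.019, -0.194, 0.005] rows>=2.4
[-0.0339, 0.1234, 0.0378] [-0.0, -0.419, -0.0] rows>=3.4
[-0.0202, 0.0214, 0.0981] [-0.0, -0.14, 0.0] rows>=2.5
[0.0, 0.0, 0.084] [0.0, 0.0, 0.0] rows>=2.0
```

>>> jog_arm:
  increments:
    - [0.012,0.015,-0.025,0,-0.06,0,-1]
    - [0.024,0.04,-0.04,-0.01,-0.12,0,-1]
    - [0.048,0.065,-0.057,-0.019,-0.194,0.005,-1]
    - [0.048,0.065,-0.057,-0.019,-0.194,0.005,-1]

```text
clock: 6.48
position: [0.5989, -0.0569, 0.2693]
ee_rot: [0.958, -0.081, 0.273, 0.022]
ft_force: [1.3, -1.4, -1.3]
grip_width: 0.267
grasp_force: 59.5
```

>>> jog_arm:
  increments:
    - [-0.008,0.03,0.01,0,-0.105,0,-1]
    - [-0.017,0.06,0.02,0,-0.21,0,-1]
    - [-0.025,0.09,0.03,0,-0.315,0,-1]
    - [-0.034,0.123,0.038,0,-0.419,0,-1]
    - [-0.034,0.123,0.038,0,-0.419,0,-1]

```text
clock: 6.9
position: [0.5684, -0.1858, 0.2166]
ee_rot: [0.994, -0.09, 0.066, 0.007]
ft_force: [-1.3, -1.0, -1.0]
grip_width: 0.267
grasp_force: 59.4
```

```bash
python3 - <<'E'
from h import *
G=lambda a:toolR(-10,a); print(get_obs()["joint_pos"])
plan([((.56,-.2,.12),G(0)),((.56,-.2,.036),G(0))])
E
```

```text
[ 0.30533469  0.21174532 -0.07124712  1.70189657  0.01052488  1.09632287
 -1.51907661]
[-0.0184, 0.0153, 0.0951] [0.002, -0.132, -0.006] rows>=2.4
[0.0, 0.0, 0.084] [0.0, 0.0, 0.0] rows>=2.0
```

>>> jog_arm:
  increments:
    - [-0.006,0.005,0.03,0,-0.05,0,-1]
    - [-0.012,0.01,0.06,0,-0.1,0,-1]
    - [-0.018,0.015,0.095,0.002,-0.132,-0.006,-1]
    - [-0.018,0.015,0.095,0.002,-0.132,-0.006,-1]

```text
clock: 7.23
position: [0.56, -0.1922, 0.116]
ee_rot: [0.996, -0.084, -0.0, -0.001]
ft_force: [-2.2, -0.2, -2.4]
grip_width: 0.265
grasp_force: 59.3
```

>>> jog_arm:
  increments:
    - [0,0,0.03,0,0,0,-1]
    - [0,0,0.06,0,0,0,-1]
    - [0,0,0.076,0,0,0,-1]
    - [0,0,0.08,0,0,0,-1]
    - [0,0,0.08,0,0,0,-1]

```text
clock: 7.65
position: [0.5642, -0.192, 0.0432]
ee_rot: [0.996, -0.083, 0.005, -0.001]
ft_force: [0.1, 0.4, -0.4]
grip_width: 0.265
grasp_force: 59.4
```

```bash
python3 - <<'E'
from h import *
G=lambda a:toolR(-10,a); print(get_obs()["joint_pos"],get_obs()["ft_force"],now()[0])
plan([((.56,-.2,.0325),G(0))])
E
```

```text
[ 0.30591586  0.46831695 -0.06491131  1.75361902  0.03318226  0.91083653
 -1.51007503] [ 0.09157223  0.39831945 -0.39586768] [ 0.56418108 -0.19201364  0.04317225]
[-0.0029, 0.0086, 0.0106] [-0.002, -0.01, 0.007] rows>=0.3
```

>>> jog_arm:
  increments:
    - [0,0,0.005,0,-0.01,0,-1]
    - [0,0,0.01,0,-0.01,0,-1]
    - [0,0,0.0105,0,-0.01,0,-1]

```text
clock: 7.9
position: [0.5646, -0.1925, 0.0324]
ee_rot: [0.996, -0.084, 0.0, -0.001]
ft_force: [-0.7, 0.0, -1.2]
grip_width: 0.266
grasp_force: 59.4
```

>>> jog_arm:
  increments:
    - [0,0,0,0,0,0,0]
    - [0,0,0,0,0,0,0.4]
    - [0,0,0,0,0,0,0.4]
    - [0,0,-0.03,0,0,0,0.4]
    - [0,0,-0.07,0,0,0,0.4]

```text
clock: 8.32
position: [0.5617, -0.1919, 0.0995]
ee_rot: [0.996, -0.084, -0.003, -0.002]
ft_force: [1.6, -0.4, 0.9]
grip_width: 0.698
grasp_force: 0.0
```

>>> jog_arm:
  increments:
    - [0,0,-0.02,0,0,-0.12,0.4]
    - [0,0,-0.02,0,0,-0.24,0.4]
    - [0,0,-0.02,0,0,-0.36,0.4]
    - [0,0,-0.02,0,0,-0.48,0.4]
    - [0,0,-0.02,0,0,-0.6,0.4]

```text
clock: 8.73
position: [0.5642, -0.1928, 0.1223]
ee_rot: [0.976, 0.217, 0.0, -0.001]
ft_force: [0.5, -0.5, 0.3]
grip_width: 0.702
grasp_force: 0.0
```

>>> jog_arm:
  increments:
    - [0,0,0,0,0,-0.12,0.4]
    - [0,0,0,0,0,-0.24,0.4]
    - [0,0,0,0,0,-0.36,0.4]
    - [0,0,0,0,0,-0.48,0.4]
    - [0,0,0,0,0,-0.6,0.4]

```text
clock: 9.15
position: [0.5641, -0.1928, 0.1221]
ee_rot: [0.868, 0.496, 0.001, -0.001]
ft_force: [0.4, -0.6, -0.4]
grip_width: 0.701
grasp_force: 0.0
```

>>> jog_arm:
  increments:
    - [0,0,0,0,0,-0.12,0.4]
    - [0,0,0,0,0,-0.24,0.4]
    - [0,0,0,0,0,-0.36,0.4]
    - [0,0,0,0,0,-0.48,0.4]
    - [0,0,0,0,0,-0.6,0.4]

```text
clock: 9.57
position: [0.5641, -0.1928, 0.1221]
ee_rot: [0.683, 0.731, 0.001, -0.001]
ft_force: [-0.6, 0.6, -1.2]
grip_width: 0.696
grasp_force: 0.0
```

>>> jog_arm:
  increments:
    - [0,0,0,0,0,-0.12,0.4]
    - [0,0,0,0,0,-0.24,0.4]
    - [0,0,0,0,0,-0.36,0.4]
    - [0,0,0,0,0,-0.48,0.4]
    - [0,0,0,0,0,-0.6,0.4]

```text
clock: 9.98
position: [0.5641, -0.1929, 0.1221]
ee_rot: [0.437, 0.9, 0.001, -0.0]
ft_force: [-0.6, -0.5, -1.3]
grip_width: 0.699
grasp_force: 0.0
```

>>> jog_arm:
  increments:
    - [0,0,0,0,0,-0.12,0.4]
    - [0,0,0,0,0,-0.24,0.4]
    - [0,0,0,0,0,-0.36,0.4]
    - [0,0,0,0,0,-0.48,0.4]
    - [0,0,0,0,0,-0.6,0.4]

```text
clock: 10.4
position: [0.5641, -0.1929, 0.1221]
ee_rot: [0.151, 0.988, 0.001, -0.0]
ft_force: [-0.1, -0.6, -0.4]
grip_width: 0.698
grasp_force: 0.0
```

```bash
cat >> h.py <<'E'
RZ=Ro.from_euler('z',np.pi)
def F(h,a): return toolR(h,a)*RZ
E
python3 - <<'E'
from h import *
print(get_obs()["joint_pos"])
t=optics.camera("side"); c=t
b=(255,225,360,310)
h=cv2.cvtColor(c["color"],cv2.COLOR_RGB2HSV).astype(int)
cv2.imwrite("pics/down.png",cv2.resize(c["color"][210:320,250:400],(750,550),interpolation=cv2.INTER_CUBIC)[:,:,::-1])
plan([((.563,-.196,.1),F(-10,0))])
E
```

```text
[ 0.70442378  0.4382832  -0.56203727  1.66958586  0.25370306  1.10774853
  1.33797931]
[0.0001, -0.0033, 0.022] [0.002, -0.0, -0.12] rows>=1.0
```

View pics/down.png

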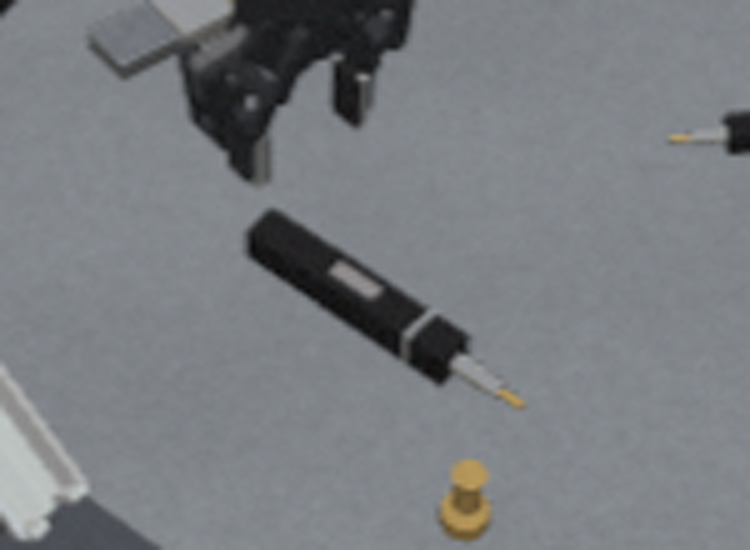

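The pen lies flat and straight on the bench, tip at crop (520,402), with the dop clear of it. Joint 7 is now at +1.34. Regripping at the same spot.

>>> jog_arm:
  increments:
    - [0,-0.0005,0.02,0,0,-0.1,0.4]
    - [0,-0.0005,0.05,0.001,0,-0.115,0.4]
    - [0,-0.0005,0.075,0.001,0,-0.115,0.4]
    - [0,-0.0005,0.0895,0.001,0,-0.115,0.4]
    - [0,-0.0005,0.0895,0.001,0,-0.115,0.4]

```text
clock: 10.87
position: [0.5619, -0.1925, 0.0293]
ee_rot: [0.098, 0.995, 0.001, -0.003]
ft_force: [-0.5, -0.6, 0.0]
grip_width: 0.702
grasp_force: 0.0
```

```bash
python3 - <<'E'
from h import *
print(now()[0]); plan([((.5646,-.1925,.0325),F(-9.7,0))])
E
```

```text
[ 0.56190825 -0.19254768  0.02925796]
[-0.0026, 0.0006, -0.0033] [0.002, -0.006, -0.027] rows>=0.2
```

>>> jog_arm:
  increments:
    - [-0.001,0.0006,-0.0035,0.001,-0.006,-0.027,0.2]
    - [-0.001,0.0006,-0.0035,0.001,-0.006,-0.027,-0.3]
    - [-0.001,0.0006,-0.0035,0.001,-0.006,-0.027,-1]
    - [-0.001,0.0006,-0.0035,0.001,-0.006,-0.027,-1]
    - [-0.001,0.0006,-0.0035,0.001,-0.006,-0.027,-1]

```text
clock: 11.28
position: [0.5663, -0.1929, 0.038]
ee_rot: [0.084, 0.996, -0.001, 0.004]
ft_force: [-1.3, 0.4, 6.5]
grip_width: 0.259
grasp_force: 59.9
```

>>> jog_arm:
  increments:
    - [0,0,0,0,0,0,-1]
    - [0,0,0,0,0,0,-1]

```text
clock: 11.45
position: [0.5663, -0.193, 0.038]
ee_rot: [0.084, 0.996, -0.001, 0.004]
ft_force: [-1.9, 0.6, 8.0]
grip_width: 0.262
grasp_force: 59.9
```

```bash
python3 - <<'E'
from h import *
p,R=now();print(p,R.as_matrix().round(3)[:,0], get_obs()["ft_force"])
H=np.array([np.cos(np.radians(10)),-np.sin(np.radians(10)),0])
print('pen x at grip',.040+(p-[.5646,-.1925,p[2]])@H)
plan([(p+[0,0,.12],F(-10,0)),((.57,-.14,.28),F(-10,25)),((.62,-.03,.28),F(-10.2,45)),((.65,.016,.22),F(-10.2,45))])
E
```

```text
[ 0.56632585 -0.19295424  0.03800931] [-0.986  0.167 -0.009] [-1.90873946  0.62193843  7.95335211]
pen x at grip 0.041778504267500474
[-0.001, -0.0001, -0.12] [-0.001, 0.009, 0.007] rows>=2.9
[0.0056, 0.0528, -0.122] [0.0, -0.436, 0.0] rows>=3.5
[-0.0273, 0.117, 0.0127] [0.002, -0.349, 0.003] rows>=2.9
[0.0273, 0.0506, 0.0575] [0.0, 0.0, 0.0] rows>=2.0
```

>>> jog_arm:
  increments:
    - [0,0,-0.015,0,0,0,-1]
    - [-0.001,0,-0.04,0,0.009,0.007,-1]
    - [-0.001,0,-0.08,0,0.009,0.007,-1]
    - [-0.001,0,-0.12,0,0.009,0.007,-1]

```text
clock: 11.78
position: [0.5648, -0.1923, 0.1574]
ee_rot: [0.087, 0.996, 0.0, -0.002]
ft_force: [1.2, -0.6, -0.1]
grip_width: 0.255
grasp_force: 58.9
```

>>> jog_arm:
  increments:
    - [0.001,0.013,-0.03,0,-0.109,0,-1]
    - [0.003,0.026,-0.06,0,-0.218,0,-1]
    - [0.004,0.04,-0.09,0,-0.327,0,-1]
    - [0.0056,0.053,-0.122,0,-0.436,0,-1]

```text
clock: 12.12
position: [0.5696, -0.1386, 0.2802]
ee_rot: [0.085, 0.972, -0.02, 0.217]
ft_force: [-0.4, 0.4, -0.2]
grip_width: 0.257
grasp_force: 59.0
```

>>> jog_arm:
  increments:
    - [-0.007,0.03,0.003,0,-0.087,0,-1]
    - [-0.014,0.06,0.006,0,-0.174,0,-1]
    - [-0.02,0.09,0.01,0,-0.26,0,-1]
    - [-0.027,0.117,0.0127,0.002,-0.349,0.003,-1]
    - [-0.027,0.117,0.0127,0.002,-0.349,0.003,-1]

```text
clock: 12.53
position: [0.6189, -0.0236, 0.2777]
ee_rot: [0.079, 0.92, -0.033, 0.382]
ft_force: [-0.4, -0.7, -1.0]
grip_width: 0.26
grasp_force: 59.0
```

```bash
cat >> h.py <<'E'
def homeF(ax=0,up=0,L=.157,off=.026): return home(ax,up,L,off)
E
python3 - <<'E'
from h import *
p,R=now(); M=R.as_matrix(); print(p,get_obs()["joint_pos"])
tip=p+M[:,0]*.157+M[:,2]*.026; s=optics.camera("side"); print('tip',tip,proj(s,tip))
u,v=proj(s,tip); h=cv2.cvtColor(s["color"],cv2.COLOR_RGB2HSV).astype(int); m=(h[:,:,0]>12)&(h[:,:,0]<32)&(h[:,:,1]>90)
q=np.argwhere(m); q=q[(abs(q[:,1]-u)<20)&(abs(q[:,0]-v)<20)]; print('brass px',q[:,::-1].tolist())
plan([(homeF(.01,.04),F(-10.2,45)),(homeF(.008,.012),F(-10.2,45)),(homeF(.006,.001),F(-10.2,45))])
E
```

```text
[ 0.61892351 -0.02362131  0.27769788] [ 0.84062798 -0.11345757 -0.91964764  2.07038459  0.29046829  0.39325879
  1.06158806]
tip [ 0.5277763  -0.00784428  0.14820552] (np.float64(280.74415591932603), np.float64(281.48665710351236))
brass px [[278, 277], [278, 278], [279, 278], [279, 279], [280, 279], [279, 280], [280, 280], [281, 280], [280, 281]]
[0.0817, 0.0464, 0.0538] [0.003, -0.001, 0.005] rows>=2.6
[0.002, -0.0, 0.028] [0.0, 0.0, 0.0] rows>=0.7
[0.002, -0.0, 0.011] [0.0, 0.0, 0.0] rows>=0.3
```

>>> jog_arm:
  increments:
    - [0.01,0.025,0,0,0,0,-1]
    - [0.03,0.0464,0.01,0.003,0,0.005,-1]
    - [0.055,0.0464,0.03,0.003,0,0.005,-1]
    - [0.0817,0.0464,0.054,0.003,0,0.005,-1]
    - [0.0817,0.0464,0.054,0.003,0,0.005,-1]

```text
clock: 13.0
position: [0.6082, 0.0158, 0.1911]
ee_rot: [0.087, 0.921, -0.038, 0.378]
ft_force: [2.2, -1.2, -1.1]
grip_width: 0.263
grasp_force: 59.0
```

```bash
python3 - <<'E'
from h import *
p,R=now(); M=R.as_matrix(); print(p,get_obs()["joint_pos"])
tip=p+M[:,0]*.157+M[:,2]*.026; s=optics.camera("side"); t=optics.camera("top"); print('tip',tip,proj(s,tip))
plan([(homeF(.01,.04),F(-10.2,45)),(homeF(.008,.012),F(-10.2,45))])
f=lambda x,n=400:cv2.resize(x,(n,n),interpolation=cv2.INTER_CUBIC)
cv2.imwrite("pics/appr3.png",np.hstack([f(s["color"][255:335,215:295]),f(t["color"][210:280,225:295])])[:,:,::-1])
E
```

```text
[0.60820651 0.01579216 0.19114944] [ 0.90876373  0.07872628 -1.17196064  2.16668691  1.09371633  0.41793599
  0.23663006]
tip [0.51640354 0.03286194 0.0622858 ] (np.float64(276.32626542856434), np.float64(317.5573501509309))
[0.0053, 0.0081, 0.0039] [-0.01, -0.011, -0.005] rows>=0.2
[0.002, -0.0, 0.028] [0.0, 0.0, 0.0] rows>=0.7
```

View pics/appr3.png

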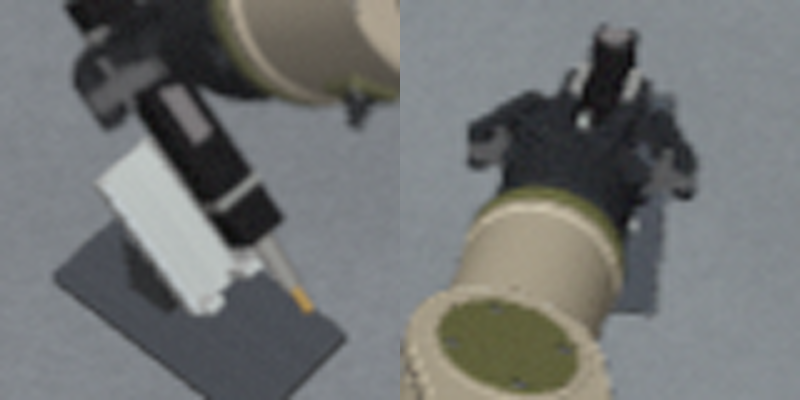

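The side view shows the pen parallel above the trough, tip at crop (308,312). Correcting the remaining offset and descending.

>>> jog_arm:
  increments:
    - [0.003,0.004,0.002,-0.005,-0.006,-0.003,-1]
    - [0.0053,0.008,0.004,-0.01,-0.011,-0.005,-1]
    - [0.0053,0.008,0.004,-0.01,-0.011,-0.005,-1]

```text
clock: 13.35
position: [0.6087, 0.0251, 0.185]
ee_rot: [0.082, 0.92, -0.034, 0.383]
ft_force: [-0.3, -0.0, -1.1]
grip_width: 0.258
grasp_force: 59.1
```

```bash
python3 - <<'E'
from h import *
print(get_obs()["joint_pos"])
plan([(homeF(.009,.014),F(-10.2,45))])
E
```

```text
[ 0.87182428  0.09711462 -1.15707884  2.17704755  1.1768222   0.41984552
  0.1541132 ]
[0.0043, -0.0015, 0.0273] [0.001, 0.003, -0.0] rows>=0.7
```

>>> jog_arm:
  increments:
    - [0.002,-0.001,0.01,0,0.003,0,-1]
    - [0.003,-0.0015,0.02,0,0.003,0,-1]
    - [0.004,-0.0015,0.027,0,0.003,0,-1]
    - [0.004,-0.0015,0.027,0,0.003,0,-1]

```text
clock: 13.68
position: [0.6247, 0.0195, 0.1623]
ee_rot: [0.083, 0.92, -0.034, 0.381]
ft_force: [1.1, 0.5, -0.3]
grip_width: 0.26
grasp_force: 59.1
```

```bash
python3 - <<'E'
from h import *
print(get_obs()["joint_pos"])
plan([(homeF(.006,.003),F(-10.2,45))])
E
```

```text
[ 0.80256585  0.21368351 -1.10299257  2.15930114  1.36765437  0.47493469
  0.02282654]
[0.003, 0.0012, 0.0105] [-0.0, -0.001, -0.001] rows>=0.3
```

>>> jog_arm:
  increments:
    - [0.001,0.001,0.005,0,0,0,-1]
    - [0.002,0.001,0.0085,0,0,0,-1]
    - [0.003,0.001,0.011,0,0,0,-1]

```text
clock: 13.93
position: [0.6303, 0.0203, 0.1531]
ee_rot: [0.082, 0.92, -0.034, 0.381]
ft_force: [0.6, -0.3, -1.2]
grip_width: 0.261
grasp_force: 59.1
```

>>> jog_arm:
  increments:
    - [0,0,0.0012,0,0,0,-1]
    - [0,0,0.0024,0,0,0,-1]
    - [0,0,0.0024,0,0,0,-1]

```text
clock: 14.18
position: [0.6318, 0.0202, 0.151]
ee_rot: [0.082, 0.92, -0.034, 0.381]
ft_force: [-3.0, -0.6, 2.4]
grip_width: 0.262
grasp_force: 59.7
```

```bash
python3 - <<'E'
from h import *
p,R=now(); M=R.as_matrix(); o=get_obs()
print('force tool',R.inv().apply(o["ft_force"]))
plan([(homeF(0,0),F(-10.2,45))])
tip=p+M[:,0]*.157+M[:,2]*.026; s=optics.camera("side"); print('tip',tip,proj(s,tip))
cv2.imwrite("pics/in.png",cv2.resize(s["color"][255:335,200:300],(750,600),interpolation=cv2.INTER_CUBIC)[:,:,::-1])
E
```

```text
force tool [ 0.26784609 -1.12071873 -3.68684021]
[0.0059, -0.0008, 0.0006] [0.001, 0.0, 0.0] rows>=0.1
tip [0.5406694  0.03664404 0.02154894] (np.float64(268.0538655691568), np.float64(323.3013569794895))
```

View pics/in.png

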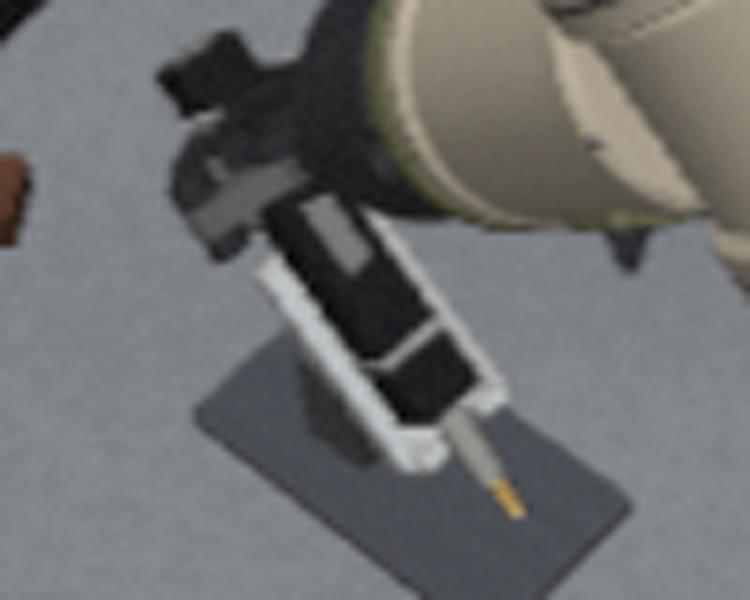

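The pen lies between the cheeks on the floor of the trough, its nose entering the stop gap at crop (455,420), about 6 mm short of home. Sliding it down to the stops.

>>> jog_arm:
  increments:
    - [0.0025,0,-0.0005,0,0,0,-1]
    - [0.005,0,-0.0005,0,0,0,-1]
    - [0.005,0,-0.0005,0,0,0,-1]

```text
clock: 14.48
position: [0.6273, 0.0215, 0.1471]
ee_rot: [0.082, 0.92, -0.033, 0.381]
ft_force: [-1.0, 1.7, -0.1]
grip_width: 0.265
grasp_force: 59.2
```

>>> jog_arm:
  increments:
    - [0.001,0,0,0,0,0,-1]
    - [0.002,0,0,0,0,0,-1]
    - [0.002,0,0,0,0,0,-1]

```text
clock: 14.73
position: [0.6266, 0.0215, 0.1463]
ee_rot: [0.082, 0.92, -0.033, 0.382]
ft_force: [-0.5, 0.6, 2.4]
grip_width: 0.261
grasp_force: 59.4
```

```bash
python3 - <<'E'
from h import *
p,R=now(); print('force tool',R.inv().apply(get_obs()["ft_force"])); plan([(homeF(0,0),F(-10.2,45))])
E
```

```text
force tool [-1.30215292  0.50108978 -2.15005709]
[-0.0011, -0.0012, 0.0011] [0.002, 0.001, 0.0] rows>=0.0
```

>>> jog_arm:
  increments:
    - [0.001,0,0,0,0,0,-1]
    - [0.002,0,0,0,0,0,-1]
    - [0.002,0,0,0,0,0,-1]

```text
clock: 14.98
position: [0.6264, 0.0217, 0.1463]
ee_rot: [0.082, 0.92, -0.033, 0.383]
ft_force: [4.0, -0.3, 6.0]
grip_width: 0.263
grasp_force: 59.4
```

```bash
python3 - <<'E'
from h import *
p,R=now(); print('force tool',R.inv().apply(get_obs()["ft_force"])); plan([(homeF(0,0),F(-10.2,45))])
E
```

```text
force tool [-7.08969556  0.42349802 -1.43190074]
[-0.0013, -0.0013, 0.0012] [0.002, 0.003, 0.0] rows>=0.1
```

Firm against the stops at -7 N along the axis. Releasing and backing off.

>>> jog_arm:
  increments:
    - [-0.001,0,0,0,0,0,-0.3]
    - [-0.001,0,0,0,0,0,0]
    - [-0.001,0,0,0,0,0,0.4]
    - [-0.001,0,0,0,0,0,0.4]
    - [-0.001,0,-0.02,0,0,0,0.4]

```text
clock: 15.4
position: [0.6115, 0.0232, 0.1567]
ee_rot: [0.083, 0.921, -0.032, 0.379]
ft_force: [-0.3, -0.3, 0.3]
grip_width: 0.696
grasp_force: 0.0
```

>>> jog_arm:
  increments:
    - [0,0,-0.03,0,0,0,0.4]
    - [0,0,-0.06,0,0,0,0.4]
    - [0,0,-0.09,0,0,0,0.4]
    - [0,0,-0.09,0,0,0,0.4]

```text
clock: 15.73
position: [0.5601, 0.0283, 0.2019]
ee_rot: [0.082, 0.924, -0.04, 0.372]
ft_force: [-0.5, -0.8, -0.7]
grip_width: 0.698
grasp_force: 0.0
```

```bash
cat >> h.py <<'E'
HT=np.array([.6264,.0217,.1463]); M45=F(HR,45).as_matrix()
C=HT+M45[:,2]*.026                 # on the pen's axis, 157 mm from the point, pen home
PEN=-M45[:,0]                      # point -> tail
E
python3 - <<'E'
from h import *
print(C,get_obs()["joint_pos"])
s=optics.camera("side"); np.save("pics/s2.npy",s,allow_pickle=True)
t=optics.camera("top")
tip=C-PEN*.157; tail=C+PEN*.028
for n,c in(('s',s),('t',t)):
    print(n,'tip',tip,proj(c,tip),'tail',proj(c,tail))
    h=cv2.cvtColor(c["color"],cv2.COLOR_RGB2HSV).astype(int); m=(h[:,:,0]>12)&(h[:,:,0]<32)&(h[:,:,1]>90)
    u,v=proj(c,tip); q=np.argwhere(m); q=q[(abs(q[:,1]-u)<12)&(abs(q[:,0]-v)<12)]; print(q[:,::-1].tolist())
plan([(C+[-.05,.01,.14],F(-10.2,22)),(C+[.02,0,.11],F(-10.2,-15))])
E
```

```text
[0.64449422 0.01844434 0.12791522] [ 0.79828132 -0.15476707 -1.04240685  2.24792943  0.62758036  0.33724649
  0.57725966]
s tip [0.53523299 0.03810353 0.01689946] (np.float64(269.63751895278887), np.float64(325.8020795806016)) tail (np.float64(227.4631847952847), np.float64(263.27236586298505))
[[268, 321], [267, 322], [268, 322], [269, 322], [268, 323], [269, 323], [268, 324], [269, 324], [270, 324], [269, 325], [270, 325]]
t tip [0.53523299 0.03810353 0.01689946] (np.float64(258.80323013148063), np.float64(259.59381614963877)) tail (np.float64(261.38443933349777), np.float64(214.16478317746157))
[[249, 259], [250, 260], [252, 260], [254, 262], [257, 265]]
[-0.0691, 0.0046, -0.0232] [-0.014, 0.385, 0.004] rows>=3.1
[-0.0543, 0.0026, 0.0543] [-0.0, 0.646, 0.0] rows>=5.2
```

The pen is home: the side-view tip at (270,325) matches the prediction, at height 17 mm. Moving to the tail grip with the tool tilted -15°.

>>> jog_arm:
  increments:
    - [-0.02,0.001,-0.015,0,0.12,0,0.4]
    - [-0.045,0.003,-0.023,-0.007,0.24,0,0.4]
    - [-0.069,0.0046,-0.023,-0.014,0.36,0.004,0.4]
    - [-0.069,0.0046,-0.023,-0.014,0.385,0.004,0.4]

```text
clock: 16.17
position: [0.5986, 0.0269, 0.2704]
ee_rot: [0.087, 0.978, -0.017, 0.189]
ft_force: [0.8, 0.2, 1.0]
grip_width: 0.7
grasp_force: 0.0
```

>>> jog_arm:
  increments:
    - [-0.015,0.001,0,0,0.12,0,0.4]
    - [-0.03,0.001,0.005,0,0.24,0,0.4]
    - [-0.045,0.002,0.02,0,0.36,0,0.4]
    - [-0.054,0.0026,0.04,0,0.48,0,0.4]
    - [-0.054,0.0026,0.054,0,0.6,0,0.4]

```text
clock: 16.58
position: [0.6669, 0.0147, 0.2329]
ee_rot: [0.092, 0.99, 0.007, -0.111]
ft_force: [1.7, -0.5, 0.1]
grip_width: 0.697
grasp_force: 0.0
```

```bash
python3 - <<'E'
from h import *
R=F(-10.2,-15); z=R.as_matrix()[:,2]; print(now()[0],C-z*.008,get_obs()["joint_pos"])
plan([(C-z*.06,R),(C-z*.008,R)])
E
```

```text
[0.66693051 0.01466345 0.2329224 ] [0.64653204 0.01807767 0.13564263] [ 0.34287022  0.70033717 -0.7226732   1.11564105  0.34572242  1.67414895
  1.08880502]
[-0.0034, 0.0, 0.0475] [-0.006, 0.038, -0.008] rows>=1.1
[-0.0, 0.0, 0.052] [0.0, 0.0, 0.0] rows>=1.2
```

>>> jog_arm:
  increments:
    - [-0.002,0,0.02,-0.003,0.02,-0.004,0.4]
    - [-0.0034,0,0.047,-0.006,0.038,-0.008,0.4]
    - [-0.0034,0,0.047,-0.006,0.038,-0.008,0.4]
    - [-0.0034,0,0.047,-0.006,0.038,-0.008,0.4]

```text
clock: 16.92
position: [0.6574, 0.0182, 0.1872]
ee_rot: [0.085, 0.988, 0.013, -0.128]
ft_force: [0.1, -0.4, 0.7]
grip_width: 0.702
grasp_force: 0.0
```

```bash
python3 - <<'E'
from h import *
R=F(-10.2,-15); z=R.as_matrix()[:,2]; plan([(C-z*.008,R)])
E
```

```text
[-0.0028, -0.0021, 0.0526] [0.002, 0.003, 0.006] rows>=1.3
```

>>> jog_arm:
  increments:
    - [-0.0028,-0.002,0.02,0.002,0.003,0.006,0.4]
    - [-0.0028,-0.002,0.04,0.002,0.003,0.006,0.4]
    - [-0.0028,-0.002,0.0526,0.002,0.003,0.006,0.4]
    - [-0.0028,-0.002,0.0526,0.002,0.003,0.006,0.4]

```text
clock: 17.25
position: [0.6463, 0.019, 0.1372]
ee_rot: [0.087, 0.988, 0.012, -0.129]
ft_force: [-0.5, 0.1, -0.3]
grip_width: 0.698
grasp_force: 0.0
```

```bash
python3 - <<'E'
from h import *
R=F(-10.2,-15); z=R.as_matrix()[:,2]; plan([(C-z*.008,R)]); print(get_obs()["ft_force"])
E
```

```text
[-0.0008, -0.0009, 0.0014] [0.001, 0.002, 0.002] rows>=0.0
[-0.51575112  0.14475996 -0.33465709]
```

>>> jog_arm:
  increments:
    - [-0.001,-0.001,0,0,0,0,0]
    - [-0.001,-0.001,0,0,0,0,-0.3]
    - [-0.001,-0.001,0,0,0,0,-1]
    - [-0.001,-0.001,0,0,0,0,-1]
    - [-0.001,-0.001,0,0,0,0,-1]
  grip_force: 60

```text
clock: 17.67
position: [0.6489, 0.0181, 0.1394]
ee_rot: [0.087, 0.988, 0.013, -0.127]
ft_force: [0.5, -1.9, 6.7]
grip_width: 0.276
grasp_force: 58.1
```

>>> jog_arm:
  increments:
    - [0,0,0,0,0,0,-1]
    - [0,0,0,0,0,0,-1]

```text
clock: 17.83
position: [0.6489, 0.0181, 0.1394]
ee_rot: [0.087, 0.988, 0.013, -0.127]
ft_force: [-0.1, -2.4, 5.9]
grip_width: 0.274
grasp_force: 58.1
```

```bash
python3 - <<'E'
from h import *
p,R=now(); o=get_obs(); print(o["ft_force"])
tip=C-PEN*.157
tl=R.inv().apply(tip-p); pl=R.inv().apply(PEN); print('tip in tool',tl.round(4).tolist(),'pen dir in tool',pl.round(4).tolist()); np.save("grip.npy",np.r_[tl,pl])
# lift out: along PEN's normal (up-left) 
n=-M45[:,2]
plan([(p+n*.05,R),(p+n*.05+[-.02,.02,.12],R)])
E
```

```text
[-0.1123649  -2.44927386  5.93435241]
tip in tool [0.0805, -0.0008, 0.1479] pen dir in tool [-0.5042, 0.0022, -0.8636]
[0.0432, 0.0002, -0.0252] [0.0, 0.0, 0.0] rows>=1.2
[0.0529, 0.0167, -0.1101] [0.0, 0.0, 0.0] rows>=3.0
```

Tail grip secured. Lifting the pen out of the rest and carrying it upright to the round stone.

>>> jog_arm:
  increments:
    - [0.013,0,-0.008,0,0,0,-1]
    - [0.028,0,-0.016,0,0,0,-1]
    - [0.0432,0,-0.025,0,0,0,-1]
    - [0.0432,0,-0.025,0,0,0,-1]

```text
clock: 18.17
position: [0.6131, 0.0256, 0.1761]
ee_rot: [0.087, 0.988, 0.014, -0.127]
ft_force: [0.0, 1.3, -0.3]
grip_width: 0.274
grasp_force: 58.8
```

```bash
cat >> h.py <<'E'
try:
    _g=np.load("grip.npy"); TL,PL=_g[:3],_g[3:]
except Exception: pass
def tcp(T,R): return np.array(T)-R.apply(TL)
E
python3 - <<'E'
from h import *
p,R=now(); tip=p+R.apply(TL); print('tip',tip)
s=optics.camera("side"); u,v=proj(s,tip); print(u,v)
h=cv2.cvtColor(s["color"],cv2.COLOR_RGB2HSV).astype(int); m=(h[:,:,0]>12)&(h[:,:,0]<32)&(h[:,:,1]>90); q=np.argwhere(m); q=q[(abs(q[:,1]-u)<12)&(abs(q[:,0]-v)<12)]; print(q[:,::-1].tolist())
W=[(p+[-.02,.0,.12],F(-8,0)),]
for T,hh,a in(((.55,.12,.16),10,16),((.505,.27,.14),26,28),((.4946,.3288,.09),31,30.3)): W.append((tcp(T,F(hh,a)),F(hh,a)))
print([w[0].round(3).tolist() for w in W]); plan(W)
E
```

```text
tip [0.49944433 0.04560074 0.05349988]
279.32231123284566 326.8958847078277
[[276, 323], [277, 323], [276, 324], [277, 324], [278, 324], [277, 325], [278, 325], [279, 325], [277, 326], [278, 326], [279, 326], [278, 327]]
[[0.593, 0.026, 0.296], [0.586, 0.127, 0.324], [0.506, 0.271, 0.308], [0.49, 0.327, 0.258]]
[0.0505, -0.0023, -0.1123] [0.009, -0.256, -0.036] rows>=3.0
[0.0212, 0.0996, -0.0282] [-0.044, -0.277, -0.312] rows>=3.4
[0.0559, 0.156, 0.0006] [-0.105, -0.208, -0.259] rows>=4.0
[0.015, 0.057, 0.0487] [-0.043, -0.04, -0.076] rows>=1.8
```

>>> jog_arm:
  increments:
    - [0.012,0,-0.028,0.002,-0.06,-0.009,-1]
    - [0.025,0,-0.056,0.004,-0.128,-0.018,-1]
    - [0.038,-0.001,-0.084,0.006,-0.19,-0.027,-1]
    - [0.05,-0.002,-0.112,0.009,-0.256,-0.036,-1]

```text
clock: 18.55
position: [0.5938, 0.0254, 0.2947]
ee_rot: [0.07, 0.998, 0.0, -0.001]
ft_force: [0.3, -0.9, 0.0]
grip_width: 0.275
grasp_force: 58.9
```

>>> jog_arm:
  increments:
    - [0.004,0.02,-0.006,-0.009,-0.055,-0.06,-1]
    - [0.008,0.04,-0.012,-0.018,-0.11,-0.125,-1]
    - [0.013,0.06,-0.018,-0.026,-0.165,-0.19,-1]
    - [0.017,0.08,-0.024,-0.035,-0.22,-0.25,-1]
    - [0.021,0.1,-0.028,-0.044,-0.277,-0.312,-1]

```text
clock: 18.97
position: [0.5872, 0.1285, 0.3226]
ee_rot: [-0.088, 0.986, 0.013, 0.139]
ft_force: [0.1, 0.1, -0.4]
grip_width: 0.275
grasp_force: 58.9
```

>>> jog_arm:
  increments:
    - [0.011,0.03,0,-0.02,-0.04,-0.05,-1]
    - [0.022,0.062,0,-0.04,-0.08,-0.1,-1]
    - [0.033,0.093,0,-0.06,-0.12,-0.15,-1]
    - [0.044,0.125,0,-0.08,-0.16,-0.2,-1]
    - [0.056,0.156,0,-0.105,-0.208,-0.259,-1]

```text
clock: 19.38
position: [0.5062, 0.2733, 0.3072]
ee_rot: [-0.219, 0.945, 0.056, 0.235]
ft_force: [-0.8, 1.7, -0.6]
grip_width: 0.27
grasp_force: 58.9
```

```bash
python3 - <<'E'
from h import *
p,R=now(); print(p+R.apply(TL),R.apply(PL),get_obs()["joint_pos"])
R2=F(31,30.3); plan([(tcp((.4946,.3288,.06),R2),R2)])
E
```

```text
[0.50484685 0.27222494 0.13879985] [0.03602182 0.01734873 0.99920041] [ 0.54161235 -0.13521768 -1.04410767  1.88263562 -0.11480156  0.84048391
  1.55398089]
[0.0292, 0.0551, 0.0739] [-0.039, -0.04, -0.076] rows>=2.3
```

>>> jog_arm:
  increments:
    - [0.01,0.018,0.025,-0.013,-0.013,-0.025,-1]
    - [0.02,0.037,0.05,-0.026,-0.026,-0.05,-1]
    - [0.029,0.055,0.074,-0.039,-0.04,-0.076,-1]
    - [0.029,0.055,0.074,-0.039,-0.04,-0.076,-1]
    - [0.029,0.055,0.074,-0.039,-0.04,-0.076,-1]

```text
clock: 19.8
position: [0.4897, 0.3258, 0.2271]
ee_rot: [-0.258, 0.931, 0.07, 0.249]
ft_force: [-0.3, -0.1, -0.1]
grip_width: 0.275
grasp_force: 59.3
```

```bash
python3 - <<'E'
from h import *
p,R=now(); tip=p+R.apply(TL); print('tip',tip,R.apply(PL),get_obs()["joint_pos"])
for n in("side","top"):
    c=optics.camera(n); u,v=proj(c,tip); print(n,u,v)
    h=cv2.cvtColor(c["color"],cv2.COLOR_RGB2HSV).astype(int); m=(h[:,:,0]>12)&(h[:,:,0]<32)&(h[:,:,1]>90); q=np.argwhere(m); q=q[(abs(q[:,1]-u)<9)&(abs(q[:,0]-v)<12)]; print('  brass',q[:,::-1].tolist())
    g=(h[:,:,0]>60)&(h[:,:,0]<95)&(h[:,:,1]>90); q=np.argwhere(g); q=q[(abs(q[:,1]-u)<25)&(abs(q[:,0]-v)<30)]; print('  green',len(q),q[:,::-1].mean(0) if len(q) else 0, 'pred round top',proj(c,np.array([.4946,.3288,.037])))
    if n=="side": a=c["color"]
    b=c["color"]
f=lambda x:cv2.resize(x,(400,400),interpolation=cv2.INTER_CUBIC)
cv2.imwrite("pics/hover.png",np.hstack([f(a[390:470,165:245]),f(b[240:310,140:210])])[:,:,::-1])
E
```

```text
tip [0.4935158  0.32751288 0.05880557] [0.00386817 0.00272569 0.9999888 ] [ 0.51342993  0.01523424 -1.19871576  1.99435409  0.14159564  0.62651878
  1.33648932]
side 198.84516162479744 433.0542491971411
  brass [[198, 433], [199, 433], [207, 441], [207, 442], [206, 443], [207, 443], [205, 444], [206, 444], [207, 444], [196, 445], [203, 445], [204, 445], [205, 445], [206, 445], [207, 445]]
  green 290 [206.23793103 430.38275862] pred round top (np.float64(199.976184414788), np.float64(437.18178999890677))
top 174.33712030295857 272.201050792161
  brass [[180, 272], [180, 273], [175, 274], [179, 274], [180, 274], [175, 275], [179, 275], [180, 275], [175, 276], [176, 276], [177, 276], [179, 276], [175, 277], [177, 277], [181, 281], [182, 281], [183, 282]]
  green 41 [191.29268293 271.31707317] pred round top (np.float64(175.39365262616627), np.float64(272.9844000746303))
```

View pics/hover.png

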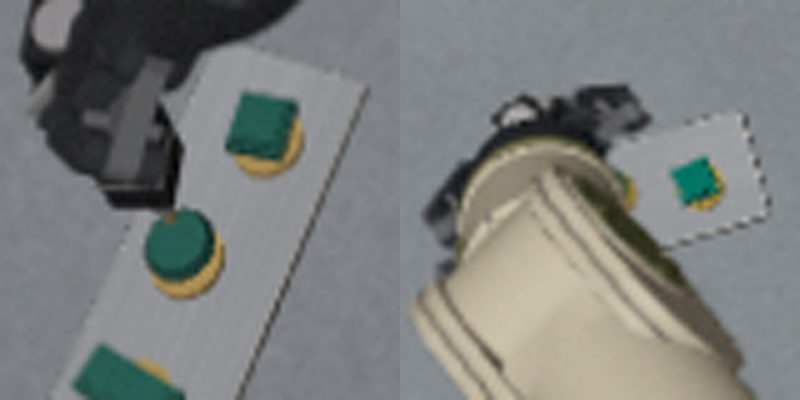

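The side view shows the tip at crop (172,217), pixel (199.4,433.4), within 1 px of the robot's prediction. It hangs over the round stone, whose centre is near crop (180,240). The side camera therefore agrees with the robot, so I'm aiming at round (.4936,.3298) and square (.4965,.2757).

```bash
python3 - <<'E'
from h import *
R2=F(31,30.3); plan([(tcp((.4936,.3298,.041),R2),R2),(tcp((.4936,.3298,.034),R2),R2)])
E
```

```text
[0.0108, 0.0037, 0.0169] [-0.001, -0.002, -0.003] rows>=0.5
[0.0035, 0.0, 0.006] [0.0, 0.0, 0.0] rows>=0.2
```

>>> jog_arm:
  increments:
    - [0.003,0.0037,0.005,0,-0.002,-0.003,-1]
    - [0.007,0.0037,0.011,0,-0.002,-0.003,-1]
    - [0.0108,0.0037,0.0169,0,-0.002,-0.003,-1]
    - [0.0108,0.0037,0.0169,0,-0.002,-0.003,-1]

```text
clock: 20.23
position: [0.4887, 0.3269, 0.2083]
ee_rot: [-0.257, 0.93, 0.069, 0.252]
ft_force: [0.9, -0.2, -1.5]
grip_width: 0.271
grasp_force: 59.3
```

```bash
python3 - <<'E'
from h import *
p,R=now(); print(p+R.apply(TL),R.apply(PL),get_obs()["ft_force"])
R2=F(31,30.3); plan([(tcp((.4936,.3298,.034),R2),R2)])
E
```

```text
[0.49353033 0.32845767 0.04003159] [-0.00177508  0.00383507  0.99999107] [ 0.87887176 -0.17507116 -1.53835375]
[0.0025, 0.0008, 0.0055] [-0.003, -0.001, -0.001] rows>=0.1
```

>>> jog_arm:
  increments:
    - [0.0006,0.0008,0.0014,0,0,0,-1]
    - [0.0012,0.0008,0.0028,0,0,0,-1]
    - [0.0018,0.0008,0.0042,0,0,0,-1]
    - [0.0025,0.0008,0.0055,0,0,0,-1]
    - [0.0025,0.0008,0.0055,0,0,0,-1]

```text
clock: 20.65
position: [0.4884, 0.329, 0.2025]
ee_rot: [-0.258, 0.93, 0.069, 0.252]
ft_force: [0.5, -1.0, 1.2]
grip_width: 0.274
grasp_force: 59.6
```

```bash
python3 - <<'E'
from h import *
p,R=now(); print(p+R.apply(TL),R.apply(PL),get_obs()["ft_force"])
R2=F(31,30.3); plan([(tcp((.4936,.3298,.034),R2),R2)])
E
```

```text
[0.49331573 0.33063302 0.03417371] [-0.00245599  0.00324614  0.99999172] [ 0.52152293 -0.98351273  1.2226162 ]
[0.0002, -0.0012, 0.0001] [-0.002, 0.0, 0.001] rows>=0.0
```

>>> jog_arm:
  increments:
    - [0.0005,0,0.0009,0,0,0,-1]
    - [0.0005,0,0.0009,0,0,0,-1]
    - [0.0005,0,0.0009,0,0,0,-1]
    - [0.0005,0,0.0009,0,0,0,-1]
    - [0.0005,0,0.0009,0,0,0,-1]

```text
clock: 21.07
position: [0.4882, 0.329, 0.2014]
ee_rot: [-0.258, 0.93, 0.069, 0.252]
ft_force: [1.3, -0.7, 1.8]
grip_width: 0.273
grasp_force: 59.7
```

>>> jog_arm:
  increments:
    - [0,0,0,0,0,0,-1]
    - [0,0,0,0,0,0,-1]
    - [0,0,0,0,0,0,-1]
    - [0,0,0,0,0,0,-1]
    - [0,0,0,0,0,0,-1]

```text
clock: 21.48
position: [0.4881, 0.329, 0.2012]
ee_rot: [-0.258, 0.93, 0.069, 0.252]
ft_force: [0.9, 0.0, 1.5]
grip_width: 0.272
grasp_force: 59.7
```

```bash
python3 - <<'E'
from h import *
p,R=now(); print(p+R.apply(TL),R.apply(PL),get_obs()["ft_force"])
s=optics.camera("side"); h=cv2.cvtColor(s["color"],cv2.COLOR_RGB2HSV).astype(int); g=(h[:,:,0]>60)&(h[:,:,0]<95)&(h[:,:,1]>90)
for nm,b in(('rd',(190,425,214,452)),('sq',(206,404,232,427))):
    M=np.zeros(g.shape,np.uint8); M[b[1]:b[3],b[0]:b[2]]=g[b[1]:b[3],b[0]:b[2]]; q=np.argwhere(M)[:,::-1]; print(nm,q.min(0),q.max(0),q.mean(0),[np.round(onplane(s,*((q.min(0)+q.max(0))/2),z),4) for z in(.032,.036)])
u,v=proj(s,p+R.apply(TL)); m=(h[:,:,0]>8)&(h[:,:,0]<32)&(h[:,:,1]>90); q=np.argwhere(m); q=q[(abs(q[:,1]-u)<6)&(abs(q[:,0]-v)<8)]; print(u,v,q[:,::-1].tolist())
print([h[int(v)-6+i,int(u)-3:int(u)+5].tolist() for i in range(0,10,2)] if 0 else '')
T=(.4936,.3298); R2=F(31,30.3); T2=(.4965,.2757)
plan([(tcp((*T,.065),R2),R2),(tcp((*T2,.062),R2),R2),(tcp((*T2,.041),R2),R2)])
E
```

```text
[0.49288818 0.33063076 0.03290241] [-0.00187683  0.00343645  0.99999233] [0.93866781 0.02074456 1.46319373]
rd [194 432] [207 445] [201.19417476 439.51456311] [array([0.4939, 0.3294, 0.032 ]), array([0.4924, 0.33  , 0.036 ])]
sq [210 408] [223 421] [216.5648855  414.75572519] [array([0.4981, 0.2757, 0.032 ]), array([0.4966, 0.2765, 0.036 ])]
200.3759277629602 439.17754987546675 [[206, 443], [205, 444], [206, 444], [196, 445], [203, 445], [204, 445], [205, 445], [206, 445], [196, 446], [197, 446], [198, 446], [199, 446], [200, 446], [201, 446], [202, 446], [203, 446], [204, 446], [205, 446], [206, 446], [197, 447], [198, 447], [199, 447], [200, 447], [201, 447], [202, 447], [203, 447], [204, 447], [205, 447], [206, 447]]

[-0.0163, -0.0015, -0.0277] [-0.001, -0.001, 0.001] rows>=0.8
[0.0234, -0.0479, -0.0102] [0.0, 0.0, 0.0] rows>=1.3
[0.0106, 0.0, 0.0181] [0.0, 0.0, 0.0] rows>=0.5
```

>>> jog_arm:
  increments:
    - [-0.006,0,-0.01,0,0,0,-1]
    - [-0.0163,0,-0.0277,0,0,0,-1]
    - [-0.0163,0,-0.0277,0,0,0,-1]

```text
clock: 21.78
position: [0.4883, 0.3306, 0.2359]
ee_rot: [-0.259, 0.93, 0.07, 0.253]
ft_force: [0.6, 0.5, -0.9]
grip_width: 0.273
grasp_force: 59.4
```

>>> jog_arm:
  increments:
    - [0.008,-0.016,-0.003,0,0,0,-1]
    - [0.016,-0.032,-0.007,0,0,0,-1]
    - [0.0234,-0.048,-0.01,0,0,0,-1]
    - [0.0234,-0.048,-0.01,0,0,0,-1]

```text
clock: 22.12
position: [0.4912, 0.271, 0.2286]
ee_rot: [-0.256, 0.931, 0.068, 0.251]
ft_force: [-0.7, -1.0, -0.8]
grip_width: 0.271
grasp_force: 59.3
```

```bash
python3 - <<'E'
from h import *
p,R=now(); print(p+R.apply(TL),R.apply(PL),get_obs()["ft_force"],get_obs()["joint_pos"])
R2=F(31,30.3); plan([(tcp((.4968,.2759,.041),R2),R2)])
E
```

```text
[0.49569233 0.2722308  0.06031236] [2.13120639e-04 5.58477167e-03 9.99984382e-01] [-0.71982526 -0.98995013 -0.77080864] [ 0.5653793  -0.11895247 -1.08205947  2.05480633 -0.17259894  0.62166784
  1.6798811 ]
[0.0077, 0.0022, 0.0178] [-0.004, -0.003, -0.002] rows>=0.5
```

>>> jog_arm:
  increments:
    - [0.003,0.0022,0.006,-0.004,-0.003,-0.002,-1]
    - [0.005,0.0022,0.012,-0.004,-0.003,-0.002,-1]
    - [0.0077,0.0022,0.0178,-0.004,-0.003,-0.002,-1]
    - [0.0077,0.0022,0.0178,-0.004,-0.003,-0.002,-1]

```text
clock: 22.45
position: [0.4907, 0.279, 0.2089]
ee_rot: [-0.26, 0.929, 0.072, 0.251]
ft_force: [-0.3, -0.3, -1.0]
grip_width: 0.275
grasp_force: 59.4
```

```bash
python3 - <<'E'
from h import *
p,R=now(); print(p+R.apply(TL),R.apply(PL),get_obs()["ft_force"])
R2=F(31,30.3); plan([(tcp((.4968,.2759,.033),R2),R2)])
E
```

```text
[0.49524025 0.28123961 0.04064251] [-2.50123898e-04 -3.03630354e-04  9.99999923e-01] [-0.31149968 -0.28754073 -0.98292872]
[0.0051, -0.005, 0.0059] [0.005, -0.0, 0.004] rows>=0.2
```

>>> jog_arm:
  increments:
    - [0.001,-0.005,-0.001,0.003,0,0.003,-1]
    - [0.001,-0.005,-0.001,0.003,0,0.003,-1]
    - [0.001,-0.005,-0.001,0.003,0,0.003,-1]

```text
clock: 22.7
position: [0.4936, 0.273, 0.2115]
ee_rot: [-0.258, 0.93, 0.07, 0.253]
ft_force: [-0.0, -0.1, -0.7]
grip_width: 0.27
grasp_force: 59.4
```

```bash
python3 - <<'E'
from h import *
p,R=now(); print(p+R.apply(TL),R.apply(PL),get_obs()["ft_force"])
R2=F(31,30.3); plan([(tcp((.4968,.2759,.033),R2),R2)])
E
```

```text
[0.49873461 0.27513803 0.04320935] [-3.82369307e-03  5.96311888e-04  9.99992512e-01] [-0.01649432 -0.09392242 -0.65227589]
[0.0059, 0.0016, 0.0084] [-0.0, 0.003, -0.0] rows>=0.2
```

>>> jog_arm:
  increments:
    - [0.0018,0.0012,0.002,0,0.002,0,-1]
    - [0.003,0.0012,0.004,0,0.002,0,-1]
    - [0.0045,0.0012,0.006,0,0.002,0,-1]
    - [0.0059,0.0012,0.0084,0,0.002,0,-1]
    - [0.0059,0.0012,0.0084,0,0.002,0,-1]

```text
clock: 23.12
position: [0.4922, 0.2737, 0.2008]
ee_rot: [-0.258, 0.93, 0.07, 0.252]
ft_force: [-0.4, -0.1, 1.7]
grip_width: 0.275
grasp_force: 59.6
```

```bash
python3 - <<'E'
from h import *
p,R=now(); print(p+R.apply(TL),R.apply(PL),get_obs()["ft_force"])
R2=F(31,30.3); plan([(tcp((.4968,.2759,.033),R2),R2)])
E
```

```text
[0.49705407 0.27570317 0.03255341] [-0.00204675  0.00146023  0.99999684] [-0.37636664 -0.13096882  1.66714481]
[-0.0002, 0.0003, -0.0004] [-0.0, 0.001, -0.0] rows>=0.0
```

On target. Holding about a second, then lifting.

>>> jog_arm:
  increments:
    - [0,0,0,0,0,0,-1]
    - [0,0,0,0,0,0,-1]
    - [0,0,0,0,0,0,-1]
    - [0,0,0,0,0,0,-1]
    - [0,0,0,0,0,0,-1]

```text
clock: 23.53
position: [0.4922, 0.2737, 0.2012]
ee_rot: [-0.258, 0.93, 0.07, 0.252]
ft_force: [0.5, 0.3, 2.0]
grip_width: 0.277
grasp_force: 59.6
```

>>> jog_arm:
  increments:
    - [0,0,0,0,0,0,-1]
    - [0,0,0,0,0,0,-1]
    - [0,0,0,0,0,0,-1]
    - [0,0,0,0,0,0,-1]
    - [0,0,0,0,0,0,-1]

```text
clock: 23.95
position: [0.4921, 0.2736, 0.2011]
ee_rot: [-0.258, 0.93, 0.07, 0.252]
ft_force: [-0.5, -0.2, 1.5]
grip_width: 0.266
grasp_force: 59.5
```

>>> jog_arm:
  increments:
    - [-0.006,0,-0.01,0,0,0,-1]
    - [-0.02,0,-0.035,0,0,0,-1]
    - [-0.035,0,-0.07,0,0,0,-1]
    - [-0.05,0,-0.09,0,0,0,-1]
    - [-0.05,0,-0.09,0,0,0,-1]

```text
clock: 24.37
position: [0.4918, 0.2734, 0.3094]
ee_rot: [-0.258, 0.929, 0.069, 0.255]
ft_force: [1.0, 0.1, -0.9]
grip_width: 0.276
grasp_force: 59.5
```

```bash
python3 - <<'E'
from h import *
p,R=now(); tip=p+R.apply(TL); print(tip,get_obs()["joint_pos"])
Rh=F(-10.2,-14.7); print('home pen dir check',Rh.apply(PL),PEN)
n=-M45[:,2]; T0=C-PEN*.157
W=[(tcp((.54,.12,.16),F(10,14)),F(10,14)),(tcp((.51,.045,.13),F(-8,-6)),F(-8,-6)),(tcp(T0+n*.045+PEN*.008,Rh),Rh)]
print([w[0].round(3).tolist() for w in W]); plan(W)
E
```

```text
[0.49783189 0.27541233 0.14117517] [ 0.54903657 -0.23280369 -0.98946128  1.94435617 -0.30962916  0.80405418
  1.78750521]
home pen dir check [ 0.69606341 -0.12296233  0.7073726 ] [ 0.69593139 -0.12521782  0.70710678]
[[0.582, 0.128, 0.323], [0.605, 0.033, 0.269], [0.623, 0.023, 0.177]]
[-0.0085, -0.1708, -0.01] [0.137, 0.289, 0.341] rows>=4.1
[0.0071, -0.0982, 0.0542] [0.022, 0.346, 0.315] rows>=3.7
[-0.0291, -0.0067, 0.0891] [-0.007, 0.152, 0.038] rows>=2.3
```

>>> jog_arm:
  increments:
    - [-0.002,-0.034,-0.002,0.027,0.058,0.068,-1]
    - [-0.004,-0.068,-0.004,0.055,0.116,0.136,-1]
    - [-0.006,-0.102,-0.006,0.082,0.173,0.205,-1]
    - [-0.0085,-0.137,-0.008,0.11,0.231,0.273,-1]
    - [-0.0085,-0.171,-0.01,0.137,0.289,0.341,-1]

```text
clock: 24.78
position: [0.5813, 0.1243, 0.3164]
ee_rot: [-0.084, 0.99, 0.009, 0.116]
ft_force: [-0.4, 0.9, 0.2]
grip_width: 0.274
grasp_force: 59.3
```

>>> jog_arm:
  increments:
    - [0.002,-0.025,0.014,0.005,0.086,0.079,-1]
    - [0.0035,-0.05,0.027,0.011,0.173,0.158,-1]
    - [0.005,-0.074,0.04,0.016,0.26,0.236,-1]
    - [0.007,-0.098,0.054,0.022,0.346,0.315,-1]
    - [0.007,-0.098,0.054,0.022,0.346,0.315,-1]

```text
clock: 25.2
position: [0.6038, 0.0243, 0.2557]
ee_rot: [0.076, 0.995, 0.002, -0.063]
ft_force: [-0.7, -2.3, -2.2]
grip_width: 0.275
grasp_force: 59.3
```

```bash
python3 - <<'E'
from h import *
p,R=now(); tip=p+R.apply(TL); print(p,tip,get_obs()["joint_pos"])
Rh=F(-10.2,-14.7); n=-M45[:,2]; T0=C-PEN*.157
plan([(tcp(T0+n*.045+PEN*.008,Rh),Rh)])
E
```

```text
[0.60375492 0.02433943 0.25566236] [0.50626068 0.0376532  0.11903827] [ 0.51955331  0.51924366 -0.89065076  1.37516524  0.34396887  1.54533472
  1.06368082]
[-0.0291, 0.0022, 0.0756] [-0.011, 0.131, 0.024] rows>=1.9
```

>>> jog_arm:
  increments:
    - [-0.008,0,0.02,-0.003,0.05,0.008,-1]
    - [-0.016,0.001,0.04,-0.007,0.1,0.016,-1]
    - [-0.023,0.002,0.06,-0.011,0.131,0.024,-1]
    - [-0.029,0.002,0.075,-0.011,0.131,0.024,-1]
    - [-0.029,0.002,0.075,-0.011,0.131,0.024,-1]

```text
clock: 25.62
position: [0.6226, 0.0299, 0.1803]
ee_rot: [0.081, 0.989, 0.012, -0.123]
ft_force: [-0.4, 0.1, -2.0]
grip_width: 0.274
grasp_force: 59.3
```

```bash
python3 - <<'E'
from h import *
p,R=now(); tip=p+R.apply(TL); T0=C-PEN*.157; print(tip,(tip-T0)@np.c_[PEN,M45[:,1],-M45[:,2]])
Rh=F(-10.2,-14.7); n=-M45[:,2]
plan([(tcp(T0+n*.014+PEN*.007,Rh),Rh)])
E
```

```text
[0.50972064 0.04827839 0.05671154] [0.00912248 0.0054962  0.04718031]
[-0.0287, -0.007, 0.0195] [-0.0, 0.009, 0.014] rows>=0.8
```

>>> jog_arm:
  increments:
    - [-0.004,-0.004,0.003,0,0.004,0.007,-1]
    - [-0.01,-0.007,0.007,0,0.009,0.014,-1]
    - [-0.018,-0.007,0.012,0,0.009,0.014,-1]
    - [-0.018,-0.007,0.012,0,0.009,0.014,-1]

```text
clock: 25.95
position: [0.6375, 0.0202, 0.1684]
ee_rot: [0.089, 0.988, 0.011, -0.125]
ft_force: [0.5, 0.7, -2.0]
grip_width: 0.273
grasp_force: 59.3
```

```bash
python3 - <<'E'
from h import *
p,R=now(); tip=p+R.apply(TL); T0=C-PEN*.157; print(tip,(tip-T0)@np.c_[PEN,M45[:,1],-M45[:,2]],R.apply(PL),PEN)
Rh=F(-10.2,-14.7); n=-M45[:,2]
plan([(tcp(T0+n*.008+PEN*.006,Rh),Rh)])
E
```

```text
[0.52454101 0.03994708 0.04521122] [ 1.23477101e-02 -7.89722682e-05  2.76911667e-02] [ 0.69183548 -0.12386761  0.71135117] [ 0.69593139 -0.12521782  0.70710678]
[-0.0145, 0.0004, 0.016] [0.001, 0.006, -0.002] rows>=0.5
```

>>> jog_arm:
  increments:
    - [-0.005,0,0.005,0,0.003,0,-1]
    - [-0.01,0,0.011,0,0.006,0,-1]
    - [-0.0145,0,0.016,0,0.006,-0.002,-1]
    - [-0.0145,0,0.016,0,0.006,-0.002,-1]

```text
clock: 26.28
position: [0.6466, 0.0193, 0.1481]
ee_rot: [0.087, 0.988, 0.012, -0.129]
ft_force: [-0.3, -1.1, -1.5]
grip_width: 0.272
grasp_force: 59.4
```

```bash
python3 - <<'E'
from h import *
p,R=now(); tip=p+R.apply(TL); T0=C-PEN*.157; print((tip-T0)@np.c_[PEN,M45[:,1],-M45[:,2]],get_obs()["ft_force"])
Rh=F(-10.2,-14.7); n=-M45[:,2]
plan([(tcp(T0+n*.0+PEN*.005,Rh),Rh)])
E
```

```text
[0.004327   0.00033151 0.00839219] [-0.29925634 -1.12640931 -1.47927642]
[-0.0072, -0.0004, 0.0034] [0.001, -0.003, 0.002] rows>=0.2
```

>>> jog_arm:
  increments:
    - [-0.0025,0,0.001,0,-0.001,0,-1]
    - [-0.005,0,0.002,0,-0.003,0.002,-1]
    - [-0.0072,0,0.0034,0,-0.003,0.002,-1]
    - [-0.0072,0,0.0034,0,-0.003,0.002,-1]

```text
clock: 26.62
position: [0.6528, 0.0184, 0.1447]
ee_rot: [0.088, 0.988, 0.012, -0.126]
ft_force: [0.5, -0.6, -1.4]
grip_width: 0.273
grasp_force: 59.5
```

```bash
python3 - <<'E'
from h import *
p,R=now(); tip=p+R.apply(TL); T0=C-PEN*.157; A=np.c_[PEN,M45[:,1],-M45[:,2]]; print((tip-T0)@A,'F pen/lat/n',get_obs()["ft_force"]@A)
Rh=F(-10.2,-14.7); n=-M45[:,2]
plan([(tcp(T0,Rh),Rh),(tcp(T0-PEN*.003,Rh),Rh)])
E
```

```text
[0.00636032 0.00085748 0.00065431] F pen/lat/n [-0.57391058 -0.46845598 -1.37490203]
[0.0024, -0.0007, 0.006] [0.001, 0.002, -0.0] rows>=0.2
[0.0015, -0.0, 0.0026] [0.0, 0.0, 0.0] rows>=0.1
```

>>> jog_arm:
  increments:
    - [0.001,0,0.002,0,0,0,-1]
    - [0.0015,0,0.004,0,0.002,0,-1]
    - [0.0024,0,0.006,0,0.002,0,-1]
    - [0.0024,0,0.006,0,0.002,0,-1]

```text
clock: 26.95
position: [0.6486, 0.0193, 0.1398]
ee_rot: [0.088, 0.988, 0.012, -0.128]
ft_force: [-2.1, 0.6, 0.8]
grip_width: 0.275
grasp_force: 59.9
```

>>> jog_arm:
  increments:
    - [0.0008,0,0.0013,0,0,0,-1]
    - [0.0015,0,0.0026,0,0,0,-1]
    - [0.0015,0,0.0026,0,0,0,-1]

```text
clock: 27.2
position: [0.6482, 0.0194, 0.1396]
ee_rot: [0.089, 0.988, 0.012, -0.125]
ft_force: [5.0, -1.4, 10.6]
grip_width: 0.272
grasp_force: 61.3
```

```bash
python3 - <<'E'
from h import *
p,R=now(); tip=p+R.apply(TL); T0=C-PEN*.157; A=np.c_[PEN,M45[:,1],-M45[:,2]]; print((tip-T0)@A,'F pen/lat/n',get_obs()["ft_force"]@A)
E
```

```text
[-5.16666120e-04  1.14118265e-03  7.20978787e-06] F pen/lat/n [11.20567053 -0.45468789  3.85393095]
```

Firmly home at 11 N on the stops. Releasing and retreating.

>>> jog_arm:
  increments:
    - [-0.0005,0,-0.0015,0,0,0,-1]
    - [-0.0005,0,-0.0015,0,0,0,-0.3]
    - [-0.0005,0,-0.0015,0,0,0,0]
    - [-0.0005,0,-0.0015,0,0,0,0.4]
    - [-0.0005,0,-0.0015,0,0,0,0.4]

```text
clock: 27.62
position: [0.6474, 0.0194, 0.1384]
ee_rot: [0.088, 0.988, 0.012, -0.128]
ft_force: [0.3, 0.7, 0.1]
grip_width: 0.701
grasp_force: 0.0
```

>>> jog_arm:
  increments:
    - [0,0,-0.02,0,0,0,0.4]
    - [0,0,-0.05,0,0,0,0.4]
    - [0,0,-0.09,0,0,0,0.4]
    - [0,0,-0.12,0,0,0,0.4]
    - [0,0,-0.15,0,0,0,0.4]

```text
clock: 28.03
position: [0.6853, 0.0123, 0.2857]
ee_rot: [0.089, 0.988, 0.012, -0.127]
ft_force: [1.4, -0.1, 0.4]
grip_width: 0.703
grasp_force: 0.0
```

>>> jog_arm:
  increments:
    - [0,0.04,-0.01,0,0,0,0.4]
    - [0,0.08,-0.02,0,0,0,0.4]
    - [0,0.08,-0.02,0,0,0,0.4]

```text
clock: 28.28
position: [0.7033, 0.1005, 0.3042]
ee_rot: [0.083, 0.988, 0.014, -0.128]
ft_force: [-1.8, 2.6, -1.3]
grip_width: 0.699
grasp_force: 0.0
```

```bash
python3 - <<'E'
from h import *
o=get_obs(); print(o["clock"],o["position"],o["joint_velocities"].round(3))
T0=C-PEN*.157; tail=C+PEN*.028; old=np.load("pics/s2.npy",allow_pickle=True).item()
for n,c in(('s2',old),('side',optics.camera("side")),('top',optics.camera("top"))):
    h=cv2.cvtColor(c["color"],cv2.COLOR_RGB2HSV).astype(int); u,v=proj(c,T0)
    m=(h[:,:,0]>12)&(h[:,:,0]<32)&(h[:,:,1]>90); q=np.argwhere(m); q=q[(abs(q[:,1]-u)<8)&(abs(q[:,0]-v)<8)]
    tu,tv=proj(c,tail); d=np.argwhere(h[:,:,2]<60); d=d[(abs(d[:,1]-(tu+u)/2)<40)&(d[:,0]>tv-8)&(d[:,0]<v)]
    print(n,'tip',(round(u,1),round(v,1)),q[:,::-1].min(0) if len(q) else 0,q[:,::-1].max(0) if len(q) else 0,'tail',(round(tu,1),round(tv,1)),len(d))
    cv2.imwrite(f"pics/end_{n}.png",c["color"][:,:,::-1])
a=old["color"][255:335,220:290].astype(int); b=cv2.imread("pics/end_side.png")[255:335,220:290,::-1].astype(int)
D=np.argwhere(np.abs(a-b).max(2)>60); print('changed px',len(D),D[:,::-1].mean(0)+[220,255] if len(D) else '', D[:,::-1].min(0)+[220,255] if len(D) else '',D[:,::-1].max(0)+[220,255] if len(D) else '')
E
```

```text
28.2833 [0.70332813 0.1005227  0.30424305] [ 0.081 -0.013  0.027  0.072  0.01  -0.031  0.065]
s2 tip (np.float64(269.6), np.float64(325.8)) [267 321] [270 325] tail (np.float64(227.5), np.float64(263.3)) 1166
side tip (np.float64(269.6), np.float64(325.8)) [266 322] [269 326] tail (np.float64(227.5), np.float64(263.3)) 616
top tip (np.float64(258.8), np.float64(259.6)) 0 0 tail (np.float64(261.4), np.float64(214.2)) 33
changed px 770 [263.74805195 276.1961039 ] [237 255] [289 325]
```

```bash
python3 - <<'E'
from h import *
T0=C-PEN*.157
for n in("side","top"):
    c=optics.camera(n); h=cv2.cvtColor(c["color"],cv2.COLOR_RGB2HSV).astype(int)
    tl=np.array(proj(c,C+PEN*.028)); fr=np.array(proj(c,T0+PEN*.045)); d=(tl-fr)/np.linalg.norm(tl-fr); nn=np.array([-d[1],d[0]])
    q=np.argwhere(h[:,:,2]<60)[:,::-1]; r=q-fr; a=r@d; b=r@nn; k=(abs(b)<9)&(a>-8)&(a<np.linalg.norm(tl-fr)+10)
    print(n,'len pred',np.linalg.norm(tl-fr).round(1),'span',a[k].min().round(1),a[k].max().round(1),'slope/off',np.polyfit(a[k],b[k],1).round(3),'width',np.ptp(b[k]).round(1))
# bystanders: top view then and now
A=np.load("pics/top0.npy",allow_pickle=True).item()["color"].astype(int); B=c["color"].astype(int)
D=(np.abs(A-B).max(2)>70).astype(np.uint8); N,L,S,Z=cv2.connectedComponentsWithStats(D,connectivity=8)
print([(S[i].tolist()) for i in range(1,N) if S[i,4]>5])
E
```

```text
side len pred 57.6 span -0.8 57.2 slope/off [-0.01  -0.867] width 12.5
top len pred 34.8 span 0.6 8.4 slope/off [ 1.808 -6.912] width 14.6
[[200, 119, 13, 28, 75], [235, 160, 8, 10, 30], [207, 166, 19, 27, 228], [239, 170, 8, 12, 32], [242, 181, 12, 16, 53], [253, 184, 14, 15, 118], [248, 198, 26, 40, 211], [272, 232, 15, 9, 56], [253, 239, 20, 26, 324], [353, 247, 9, 31, 151], [352, 279, 6, 7, 40], [258, 291, 19, 31, 397], [296, 291, 6, 8, 37], [28, 308, 5, 4, 10], [30, 313, 3, 3, 8], [28, 317, 5, 23, 67], [28, 341, 3, 3, 7], [28, 345, 4, 4, 13], [38, 345, 4, 3, 7], [34, 348, 10, 4, 14], [138, 349, 17, 18, 77], [157, 354, 25, 19, 88], [259, 363, 41, 18, 108], [133, 368, 8, 21, 68], [208, 375, 13, 5, 13], [198, 376, 8, 3, 12], [199, 381, 5, 4, 10], [293, 380, 3, 9, 10], [224, 382, 31, 49, 380], [186, 385, 17, 28, 174], [178, 387, 3, 5, 8], [256, 390, 33, 28, 158], [290, 398, 4, 5, 11], [247, 405, 7, 22, 63], [294, 404, 3, 8, 13], [182, 414, 11, 4, 25], [279, 414, 3, 4, 8], [252, 416, 3, 8, 13], [181, 418, 13, 6, 30], [214, 419, 6, 3, 7], [279, 418, 6, 15, 30], [264, 423, 12, 6, 40], [284, 422, 5, 14, 28], [214, 425, 11, 2, 16], [272, 427, 7, 8, 26], [249, 437, 3, 4, 6], [287, 438, 2, 7, 8], [279, 446, 3, 3, 7]]
```

```bash
python3 - <<'E'
from h import *
A=np.load("pics/side0.npy",allow_pickle=True).item()["color"]; B=cv2.imread("pics/end_side.png")[:,:,::-1]
T=cv2.imread("pics/end_top.png")[:,:,::-1]; print('top dop now',T[295,290:308:3].tolist())
S2=np.load("pics/s2.npy",allow_pickle=True).item()["color"]
f=lambda c:(lambda h:((h[:,:,0]>15)&(h[:,:,0]<32)&(h[:,:,1]>110)))(cv2.cvtColor(np.ascontiguousarray(c),cv2.COLOR_RGB2HSV).astype(int))
for n,c in(('start',A),('s2',S2),('end',B)):
    q=np.argwhere(f(c)[295:325,330:358]); print(n,len(q),(q[:,::-1].mean(0)+[330,295]) if len(q) else c[310,335:355:4].tolist())
E
```

```text
top dop now [[180, 170, 149], [179, 168, 148], [178, 170, 148], [176, 167, 145], [177, 168, 146], [172, 163, 141]]
start 98 [342.91836735 310.31632653]
s2 99 [342.8989899  310.24242424]
end 98 [342.91836735 310.31632653]
```

The dop hasn't moved; in the top view it was only hidden by the arm. The pen is home, so I'm letting the arm settle and handing in.

>>> jog_arm:
  increments:
    - [0,0,-0.02,0,0,0,0.4]
    - [0,0,-0.02,0,0,0,0.4]
    - [0,0,-0.02,0,0,0,0.4]

```text
clock: 28.73
position: [0.7098, 0.0878, 0.3232]
ee_rot: [0.09, 0.988, 0.012, -0.127]
ft_force: [0.4, -0.2, 0.5]
grip_width: 0.698
grasp_force: 0.0
```

```bash
python3 -c "
from workcell import workorder; print(workorder.hand_in())"
```

```text
the job is handed in; nothing more can be done
None
```

The job is handed in at 28.7 s: the pen touched the round stone and then the square stone for about 1.2 s each, near their centres, and is back home on the rest's stops, but hand-in gave no verdict, and joint 7 read -2.602 (range -2.6) for a moment early on, which may count against it.

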